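Put the filling materials back on their pads and in the covered carousel

TASK

Put the four loose materials back where their shapes belong: the dropper bottle standing on the round pad, the bur block lying on the short rectangular pad and the paste syringe lying on the long narrow pad, each centred within the lip and in line with its pad (either way round). The small white-capped bond bottle goes into the round bin of the carousel: turn the carousel by its black knob until the round bin is out from under the clear cover and in the middle of its opening, then stand the bottle in that bin, leaving it there. Do not tip over either bottle.

Things in the scene. Friction and masses are not known exactly. Their poses are not given: they have to be found in the camera images.
- bond_bottle: smaller bottle, standing: round dark body with an orange band, 23 mm in diameter, 38 mm high, white cap 14 mm in diameter above, 55 mm in all, 30 g. Origin: centre of its underside, z up. Hold the body with the fingertips 24 to 30 mm above its underside, so that they stay above the bin's rim. Belongs in the round bin of the carousel.
- drop_bottle: taller dropper bottle: round brown body, 33 mm diameter up to 70 mm, black dropper top of 13 mm diameter above, 102 mm in all, 70 g, standing. Origin at the centre of its underside, z up. Belongs on the round pad.
- bur_block: white block 34 x 62 mm (its x, y), solid to 16 mm high, with small burs standing in its top up to 34 mm; 85 g. Origin at the centre of its underside. Grasp it across its 34 mm width, fingertips 6 to 9 mm above its underside, so that they clear the pad's lip. Belongs on the short pad.
- syringe: dark paste syringe with purple ends lying flat, 26 x 112 x 18 mm (x, y, z), 30 g, steady, tilted up to 0.06 rad. Origin: centre of its underside. Round barrel 12 mm across, axis 9 mm up, from y = -48 to 16 mm; 26 mm wide finger flange at y = 17 mm, plunger beyond. Grasp the barrel across x at y = -8 mm, fingertips 4 to 7 mm above the underside. Belongs on the long pad.
- round_pad: fixed white plastic pad, floor 3 mm thick inside a 4 mm wide lip that rises 6 mm above the worktop; round, 66 mm outside, 58 mm inside diameter. Origin at the centre of its underside. For the dropper bottle.
- short_pad: fixed white plastic pad, floor 3 mm thick inside a 4 mm wide lip that rises 6 mm above the worktop; rectangular, 62 x 90 mm outside (x, y), 54 x 82 mm inside. Origin at the centre of its underside. For the bur block, long side along the pad's y.
- long_pad: fixed white plastic pad, floor 3 mm thick inside a 4 mm wide lip that rises 6 mm above the worktop; rectangular, long and narrow, 54 x 140 mm outside (x, y), 46 x 132 mm inside. Origin at the centre of its underside. For the syringe, lying along the pad's y.
- carousel_disc (a joint): angle of the carousel's disc (rad, counter-clockwise from above); 0: round bin in the middle of the cover's opening. Starts 1.25 to 1.6, turns within +-2.4 against slight friction (0.04 N m), stays where left. Carousel: fixed, 192 mm across, flat fixed clear cover, top 50 mm (post caps 54 mm) above the worktop; open 60 degrees either side of the opening's middle.
- knob (a point): point on the carousel's axis 75 mm above the worktop, where the TCP grips the black bar knob above the cover. The bar is 12 mm thick along this point's x, 46 mm long along its y, and reaches from 52 to 82 mm above the worktop. The point turns with the disc; its -x points from the axis to the round bin.
- round_bin (a point): centre of the inner floor of the white round bin (the disc's other two are square and oblong), 55 mm from the axis, 15 mm above the worktop; turns with the disc. The bin is 39 mm inside and 44 mm outside diameter; its rim is 20 mm above this floor.

How it is judged (in metres and radians):
On the way:
1. the round bin is turned to the middle of the opening (within 0.4 rad) before the bond bottle is put in (value of joint carousel_disc between -0.4 and 0.4 rad and distance between bond_bottle and round_bin above 0.05 m), for 0.2 s.
At the end, for the whole second after the job is handed in: Dropper bottle, bur block and syringe rest on the floors of the round, short and long pads, within 12 mm of centre (block, syringe within 0.26 rad in yaw); bond bottle stands in the round bin, within 12 mm of its centre, bin within 0.4 rad of the opening's middle; all at rest, tilt under 0.12 rad (horizontal distance between bond_bottle and round_bin below 0.012 m and z of bond_bottle in the frame of round_bin between -0.003 and 0.004 m and linear speed of each of bond_bottle, drop_bottle, bur_block, syringe below 0.02 m/s and angle between each of bond_bottle, drop_bottle, bur_block, syringe's own z axis and vertical below 0.12 rad and value of joint carousel_disc between -0.4 and 0.4 rad and horizontal distance between drop_bottle and round_pad below 0.012 m and z of drop_bottle in the frame of round_pad between 0 and 0.006 m and horizontal distance between bur_block and short_pad below 0.012 m and z of bur_block in the frame of short_pad between 0 and 0.006 m and angle between the y axis of bur_block and the y axis of short_pad, either way round below 0.26 rad and horizontal distance between syringe and long_pad below 0.012 m and z of syringe in the frame of long_pad between 0 and 0.006 m and angle between the y axis of syringe and the y axis of long_pad, either way round below 0.26 rad); the robot touches nothing.
It fails at once if a bottle is tipped over (angle between any of bond_bottle, drop_bottle's own z axis and vertical above 0.8 rad).
It also fails if it takes over 104 s, if anything falls off the work surface, if the arm or the gripper's body presses on something with over 40 N, if the wrist force passes 120 N, or if a joint passes its speed limit or range.

ROBOT

A 7-joint arm with a two-finger parallel gripper is mounted at the origin on a cart in front of the work surface, level with it; the furniture and walls round the work are solid. World frame = base frame: x ahead of the robot, y to its left, z up, the work surface at z = 0. Lengths are in m, angles in degrees, forces in N, time in s.
With the tool pointing down it reaches from about 0.425 to 0.925 m from the base axis. Payload 6.8 kg.
Tool frame: the origin (TCP) lies between the finger pads, 19 mm behind the fingertips; this is the grasp point; z points along the fingers, y is the direction in which the jaws open and shut (so a half turn about z gives the same grasp; the last joint's range is limited). The gripper opens to 88 mm and grips with 3 to 60 N. Pads are 20 mm wide; open, the fingers measure 115 mm over their backs; the gripper's body (75 mm by 178 mm) begins 61 mm behind the grasp point.
Start: joints at [-69.677, 27.33, 1.283, 89.118, -0.659, 63.558, -4.761], TCP at [0.301, 0.604, 0.241] pointing down, gripper open.
Joint ranges: [-169.35, 169.35], [-19.33, 120.38], [-80.79, 83.38], [13.8, 139.57], [-78.32, 258.32], [9.67, 109.79], [-169.56, 169.56]. Speed limits (degrees/s): [136.94, 136.94, 180, 180, 180, 180, 180].

INTERFACE

Orientations are given as [roll, pitch, yaw] about the fixed x, y, z axes, in that order (R = Rz(yaw) Ry(pitch) Rx(roll)).
In Python, from rig import get_state, grab_frame, camera_model, finish_job gives the robot as it stands.
- The arm moves only by the shell command python3 -m jog 'ROWS'. ROWS is a JSON object of lists of equal length, an entry for each row: "fingers": the gripper's target within -1 to 1 (fully open at 1, half-way at 0, shut at -1); "xyz": the shift along the tool's x, y, z in m, a list of three; "turn": the turn about the tool's z in rad. In form: {"fingers": [fingers, ...], "xyz": [[dx, dy, dz], ...], "turn": [turn, ...]}. A call has 1 to 8 rows; each row is the pose to reach, as a shift and turn from the pose commanded when the call began, along the tool's axes at that moment; what a row does not reach only later rows make up. A row lasts 1/10 s, in which the tool goes at most 50 mm and 8.59 degrees, less where a joint would pass 70% of its speed; a pose out of reach is approached as far as the arm can. A call with a gripper value outside its range is refused whole. The fingers move at their own pace and stop on an object; the grip force is fixed at half the most. Time passes only in rows, so rows that repeat a pose let the fingers close. It gives the time, the measured TCP pose, the force and the opening at its end, in the units of the state.
- get_state(): the state, without advancing time (a new reading comes with each control period).
- grab_frame(name): name is "side" or "top" or "wrist"; returns (picture, depth): 420x560x3 uint8, blue, green, red; 420x560 float32, m along the optical axis (not along the pixel's ray), 0 where there is no reading.
- camera_model(name): a dict with "fx", "fy", "cx", "cy" (pixels), "k1" (the pictures are not rectified: a ray, as slopes to the right and down, at radius r is drawn at 1 + k1 r^2 times it, then the intrinsics apply), "R" (3x3) and "t" (3): a world point X has camera coordinates R X + t; the wrist camera has in their place "tool_from_camera" (4x4, takes a point from camera to tool coordinates, whose origin is the TCP and whose axes are the flange's). Camera axes: x right, y down, z forward; pixel columns grow to the right and rows downward; lengths in m; the calibration is good to about 2 mm. A picture is of the moment at which its call begins: read the wrist's pose just before it. camera_model takes no time and is no camera call.
- finish_job(): hands the job in, once; it reports no verdict.
The state is a dict: "t": time; "joint_pos": joint angles; "qvel": joint speeds; "effort": joint torques, N m; "ee_pos": TCP position; "orientation": TCP orientation; "force": force on the tool from outside, world axes, zero at the start; "wrist_torque": the same for the moment, N m; "finger_gap": opening from 0.0 (shut) to 1.0 (fully open).
Only numpy, scipy, OpenCV 4.12 (cv2) and the standard library are available. Lean on these libraries where they do the work, as an engineer would, in place of code of your own. Each camera call takes 0.05 s, during which the arm holds its last target.

## Working session

There is one attempt and no reset: what is moved stays moved. The work goes in short steps, Python scripts to look and compute and a shell command to move; the robot and the scene stay as the last step left them, time stands still between calls to the robot, and variables do not carry over. Pictures are saved under pics/ and viewed, and the job is handed in when it is done.

```bash
ls; mkdir -p pics
python3 - <<'E'
from rig import *
import cv2
print(get_state())
for n in ["side","top","wrist"]:
    im,d=grab_frame(n); cv2.imwrite(f"pics/{n}0.png",im)
    import numpy as np
    np.savez(f"pics/{n}0.npz",im=im,d=d)
    print(n,camera_model(n))
E
```

```text
pics
{'t': 0.0, 'joint_pos': array([-69.67780714,  27.37435814,   1.28177976,  89.17648228,
        -0.65815407,  63.5568741 ,  -4.76252835]), 'qvel': array([ 0.05671829, -0.00986937,  0.14259761, -0.06279662,  0.06225313,
       -0.08275317,  0.01597441]), 'effort': array([-7.18404135e-04, -5.82859182e+01,  1.53435275e+00, -2.72617435e+01,
       -5.43769612e-02,  1.68589392e-02,  1.67630465e-04]), 'ee_pos': array([0.30113628, 0.60348976, 0.2404126 ]), 'orientation': array([-1.79900046e+02,  8.87700057e-03,  1.53482874e+02]), 'force': array([ 0.41727087,  0.66689473, -0.2635421 ]), 'wrist_torque': array([-0.00783313, -0.02495123, -0.05262213]), 'finger_gap': 1.0018206128119946}
side {'fx': 414.2604305404926, 'fy': 414.2604305404926, 'cx': 273.9692638048644, 'cy': 212.22624388579845, 'k1': -0.04357891979535798, 'R': array([[ 0.87671088, -0.48056619,  0.02083673],
       [-0.19040677, -0.38649255, -0.90242383],
       [ 0.44172762,  0.78719734, -0.43034528]]), 't': array([-0.45906571,  0.1468222 ,  0.86079527])}
top {'fx': 384.50893529079303, 'fy': 384.50893529079303, 'cx': 279.305185963041, 'cy': 206.06910552019724, 'k1': -0.0715166361485208, 'R': array([[-0.01608716, -0.99986867,  0.00196116],
       [-0.97446738,  0.01523909, -0.22401138],
       [ 0.22395207, -0.0055148 , -0.97458456]]), 't': array([0.00487574, 0.52403975, 0.98207313])}
wrist {'fx': 316.09398884929016, 'fy': 316.09398884929016, 'cx': 273.3562069687848, 'cy': 212.57016202016587, 'k1': -0.02364207747989995, 'tool_from_camera': array([[-6.08304784e-04, -9.65093871e-01, -2.61903513e-01,
         7.17870543e-02],
       [ 9.99999772e-01, -5.10301640e-04, -4.42207355e-04,
        -1.19716280e-03],
       [ 2.93121816e-04, -2.61903723e-01,  9.65093961e-01,
        -1.45288248e-01],
       [ 0.00000000e+00,  0.00000000e+00,  0.00000000e+00,
         1.00000000e+00]])}
```

View pics/top0.png

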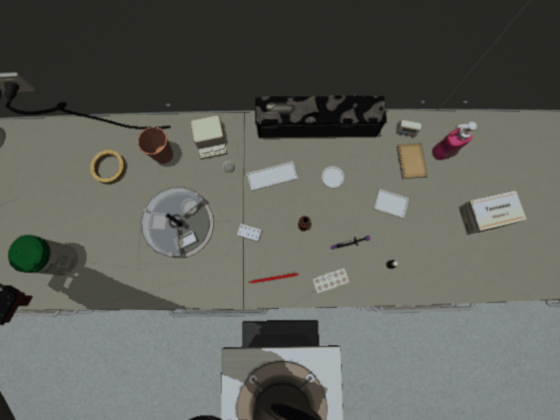

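View pics/side0.png

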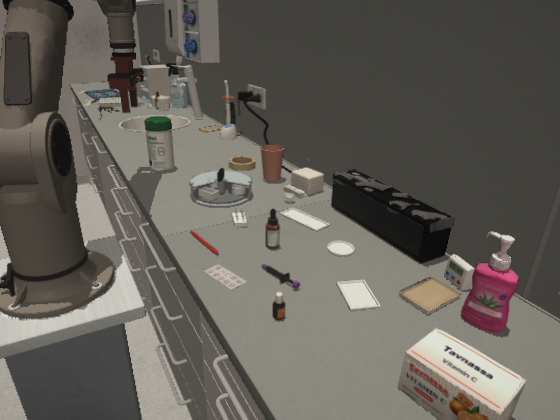

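View pics/wrist0.png

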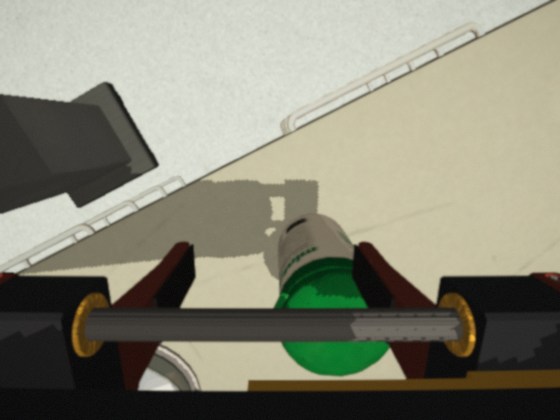

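```bash
cat > h.py <<'E'
import numpy as np, cv2
from rig import *
def ray(cam,u,v):
    K=np.array([[cam['fx'],0,cam['cx']],[0,cam['fy'],cam['cy']],[0,0,1.]])
    # invert 1+k1 r^2
    xd=np.array([(u-cam['cx'])/cam['fx'],(v-cam['cy'])/cam['fy']]);x=xd.copy()
    for _ in range(20): x=xd/(1+cam['k1']*(x@x))
    return np.array([x[0],x[1],1.])
def pose(cam,st=None):
    if 'R' in cam: return cam['R'].T, -cam['R'].T@cam['t']
    from scipy.spatial.transform import Rotation as Ro
    T=cam['tool_from_camera']; R=Ro.from_euler('xyz',st['orientation'],degrees=True).as_matrix()
    return R@T[:3,:3], R@T[:3,3]+st['ee_pos']
def onz(cam,u,v,z,st=None):
    R,o=pose(cam,st); d=R@ray(cam,u,v); return o+d*(z-o[2])/d[2]
def proj(cam,X,st=None):
    R,o=pose(cam,st); c=R.T@(np.asarray(X)-o); x=c[:2]/c[2]; x=x*(1+cam['k1']*(x@x))
    return np.array([cam['fx']*x[0]+cam['cx'],cam['fy']*x[1]+cam['cy']])
def crop(im,x0,y0,x1,y1,s,fn,grid=0):
    c=cv2.resize(im[y0:y1,x0:x1],None,fx=s,fy=s,interpolation=cv2.INTER_CUBIC)
    c=np.clip(c.astype(float)*1.3,0,255).astype(np.uint8)
    cv2.imwrite(fn,c)
def rect(name,img):
    "orthographic map of top view at height z"
E
python3 - <<'E'
from h import *
im=np.load('pics/top0.npz')['im']
crop(im,130,150,270,255,5.7,'pics/tc1.png')
crop(im,230,150,420,300,4,'pics/tc2.png')
E
```

```text
(no output)
```

View pics/tc1.png

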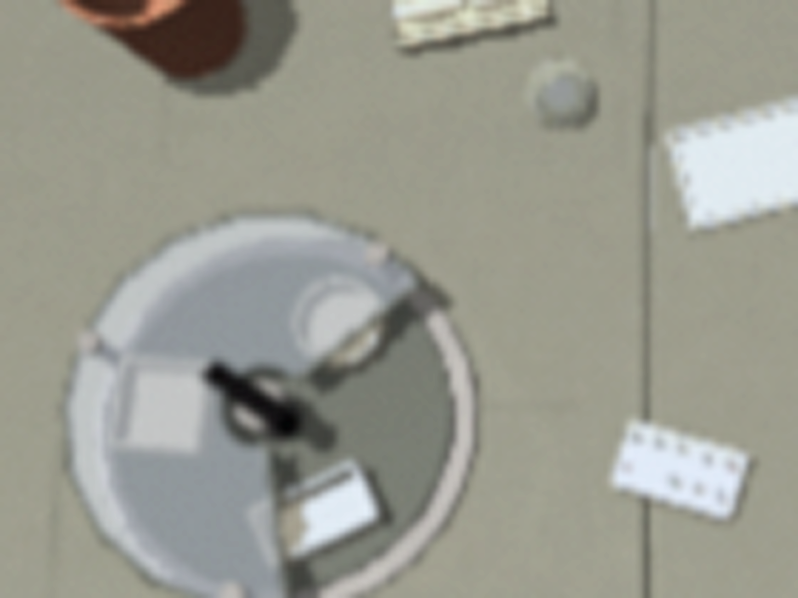

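View pics/tc2.png

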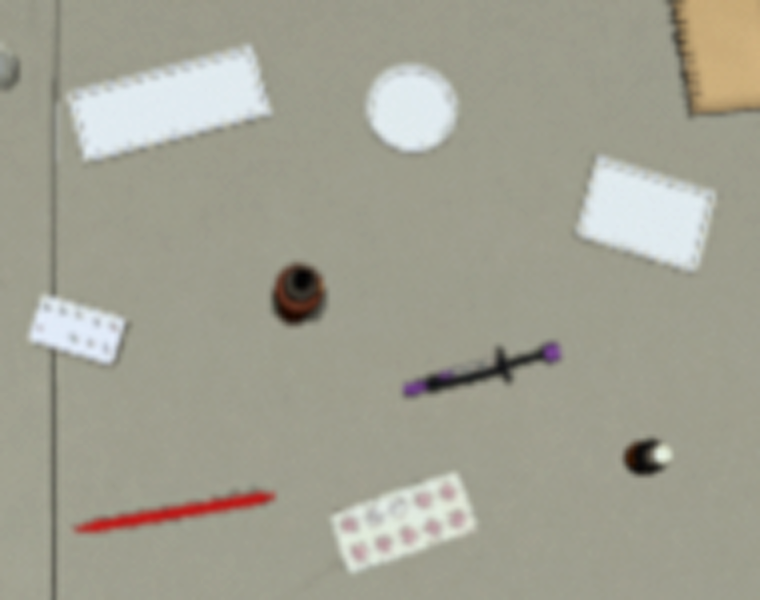

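Run:
```python
from h import *
im=np.load('pics/top0.npz')['im'].astype(int); cam=camera_model('top')
def seg(box,f,z,name):
    x0,y0,x1,y1=box; s=4
    b=cv2.resize(im[y0:y1,x0:x1].astype(np.uint8),None,fx=s,fy=s,interpolation=cv2.INTER_LINEAR).astype(int)
    m=f(b).astype(np.uint8)
    cs,_=cv2.findContours(m,cv2.RETR_EXTERNAL,cv2.CHAIN_APPROX_NONE)
    c=max(cs,key=cv2.contourArea)[:,0,:]
    P=np.array([onz(cam,x0+(p[0]+.5)/s-.5,y0+(p[1]+.5)/s-.5,z)[:2] for p in c])
    r=cv2.minAreaRect((P*1000).astype(np.float32)); bx=cv2.boxPoints(r)
    e=bx[1]-bx[0]; f2=bx[2]-bx[1]; L=e if np.hypot(*e)>np.hypot(*f2) else f2
    print(name,np.round(r[0],1),np.round(r[1],1),'long axis deg',round(np.degrees(np.arctan2(L[1],L[0]))%180,1))
g=lambda b:b.min(2)>185
seg((243,158,303,192),g,.006,'long')
seg((318,162,348,192),g,.006,'round')
seg((370,185,412,222),g,.006,'short')
seg((234,220,264,244),lambda b:b.min(2)>180,.016,'block')
seg((325,230,375,255),lambda b:(b[...,1]<95),.009,'syringe')
seg((294,210,316,236),lambda b:(b[...,1]<95),.035,'drop')
for n,u,v,z in [('dropcap',305,219.5,.102),('bondcap',230+662/4,150+454/4,.055),('sy1',334,247.3,.009),('sy2',368,237.8,.009),('flange',356.2,241.2,.009),('knob',130+255/5.7,150+398/5.7,.082)
 ,('knobA',130+212/5.7,150+372/5.7,.082),('knobB',130+292/5.7,150+424/5.7,.082),('disc',130+272/5.7,150+410/5.7,.03),('wallR',130+430/5.7,150+300/5.7,.05),('wallB',130+280/5.7,150+600/5.7,.05),
 ('opL',130+112/5.7,150+352/5.7,.054),('rb',130+345/5.7,150+317/5.7,.035),('sq',130+165/5.7,150+410/5.7,.035),('post1',130+90/5.7,150+342/5.7,.054),('post2',130+378/5.7,150+252/5.7,.054),('post3',130+232/5.7,150+590/5.7,.054)]:
    print(n,np.round(onz(cam,u,v,z)*1000,1))
```

```text
Traceback (most recent call last):
ValueError: max() iterable argument is empty
```

Run:
```python
from h import *
im=np.load('pics/top0.npz')['im'].astype(int); cam=camera_model('top')
print(im[176,272],im[232,249],im[215,320],im[227,305])
def seg(box,f,z,name):
    x0,y0,x1,y1=box; s=4
    b=cv2.resize(im[y0:y1,x0:x1].astype(np.uint8),None,fx=s,fy=s,interpolation=cv2.INTER_LINEAR).astype(int)
    m=f(b).astype(np.uint8)
    cs,_=cv2.findContours(m,cv2.RETR_EXTERNAL,cv2.CHAIN_APPROX_NONE)
    c=max(cs,key=cv2.contourArea)[:,0,:]
    P=np.array([onz(cam,x0+(p[0]+.5)/s-.5,y0+(p[1]+.5)/s-.5,z)[:2] for p in c])
    r=cv2.minAreaRect((P*1000).astype(np.float32)); bx=cv2.boxPoints(r)
    e=bx[1]-bx[0]; f2=bx[2]-bx[1]; L=e if np.hypot(*e)>np.hypot(*f2) else f2
    print(name,np.round(r[0],1),np.round(r[1],1),'long axis deg',round(np.degrees(np.arctan2(L[1],L[0]))%180,1))
g=lambda b:b.min(2)>142
seg((243,158,303,192),g,.006,'long')
seg((318,162,348,192),g,.006,'round')
seg((370,185,412,222),g,.006,'short')
seg((234,220,264,244),g,.016,'block')
seg((325,230,375,255),lambda b:(b[...,1]<85),.009,'syringe')
seg((294,210,316,236),lambda b:(b[...,1]<85),.035,'drop')
for n,u,v,z in [('dropcap',305,219.5,.102),('bondcap',230+662/4,150+454/4,.055),('sy1',334,247.3,.009),('sy2',368,237.8,.009),('flange',356.2,241.2,.009),('knob',130+255/5.7,150+398/5.7,.082)
 ,('knobA',130+212/5.7,150+372/5.7,.082),('knobB',130+292/5.7,150+424/5.7,.082),('disc',130+272/5.7,150+410/5.7,.03),('wallR',130+430/5.7,150+300/5.7,.05),('wallB',130+280/5.7,150+600/5.7,.05),
 ('rb',130+345/5.7,150+317/5.7,.035),('sq',130+165/5.7,150+410/5.7,.035),('post1',130+90/5.7,150+342/5.7,.054),('post2',130+378/5.7,150+252/5.7,.054),('post3',130+232/5.7,150+590/5.7,.054)]:
    print(n,np.round(onz(cam,u,v,z)*1000,1))
```

```text
[185 181 173] [190 180 173] [109 121 121] [16 27 57]
long [628.5  16.7] [ 52.8 139.5] long axis deg 104.4
round [ 622.5 -159.7] [63.6 63.3] long axis deg 61.4
short [ 540.4 -325.7] [89.1 61.2] long axis deg 71.2
block [462.1  83.1] [60.9 33.7] long axis deg 72.8
syringe [ 430.6 -199.2] [ 24.1 113.1] long axis deg 97.8
drop [480.6 -71.3] [36.4 43.3] long axis deg 178.5
dropcap [477.7 -68.8 102. ]
bondcap [ 363.9 -309.2   55. ]
sy1 [ 415.6 -154.     9. ]
sy2 [ 440.5 -250.9    9. ]
flange [ 431.5 -217.     9. ]
knob [485.9 273.3  82. ]
knobA [498.5 294.   82. ]
knobB [473.5 255.5  82. ]
disc [490.1 278.9  30. ]
wallR [539.1 199.1  50. ]
wallB [395.6 266.2  50. ]
rb [534.8 243.5  35. ]
sq [489.9 330.   35. ]
post1 [520.  362.4  54. ]
post2 [562.3 224.3  54. ]
post3 [400.1 288.   54. ]
```

```bash
cat >> h.py <<'E'
def to(x,y,z,yaw):
    s=get_state(); Y=np.radians(s['orientation'][2]); d=np.array([x,y,z])-s['ee_pos']
    dx=d[0]*np.cos(Y)+d[1]*np.sin(Y); dy=d[0]*np.sin(Y)-d[1]*np.cos(Y)
    t=-((yaw-s['orientation'][2]+180)%360-180)
    print('t',round(s['t'],2),'pos',np.round(s['ee_pos'],4),'rpy',np.round(s['orientation'],2),'gap',round(s['finger_gap'],3),'q7',round(s['joint_pos'][6],1))
    print('xyz',np.round([dx,dy,-d[2]],4),'turn',round(np.radians(t),3))
E
python3 -c "
from h import *
to(.487,.275,.24,236)"
python3 -m jog '{"fingers":[1,1,1,1,1,1,1,1],"xyz":[[-0.313,-0.211,0],[-0.313,-0.211,0],[-0.313,-0.211,0],[-0.313,-0.211,0],[-0.313,-0.211,0],[-0.313,-0.211,0],[-0.313,-0.211,0],[-0.313,-0.211,0]],"turn":[-0.72,-0.72,-0.72,-0.72,-0.72,-0.72,-0.72,-0.72]}'
```

```text
t 0.15 pos [0.3012 0.6036 0.2406] rpy [-1.7993e+02  1.0000e-02  1.5348e+02] gap 0.999 q7 -4.8
xyz [-0.313  -0.2111  0.0006] turn -1.44
t: 0.95
ee_pos: [0.4892, 0.2706, 0.2413]
orientation: [-179.9, 0.0, -165.6]
force: [0.8, 0.6, 0.3]
finger_gap: 1.001
```

```bash
python3 -m jog '{"fingers":[1,1,1,1,1,1],"xyz":[[0,0,0],[0,0,0],[0,0,0],[0,0,0],[0,0,0],[0,0,0]],"turn":[-0.72,-0.72,-0.72,-0.72,-0.72,-0.72]}'
cat >> h.py <<'E'
def wshot(fn):
    st=get_state(); im,d=grab_frame('wrist'); np.savez(fn+'.npz',im=im,d=d,pos=st['ee_pos'],ori=st['orientation'])
    cv2.imwrite(fn+'.png',im); return st,im,d
E
python3 - <<'E'
from h import *
st,im,d=wshot('pics/w1'); cam=camera_model('wrist')
for p in [(.487,.275,.082),(.487,.275,.05)]: print(proj(cam,p,st))
to(.487,.275,.24,236)
E
```

```text
t: 1.55
ee_pos: [0.4871, 0.2752, 0.2411]
orientation: [180.0, -0.0, -124.0]
force: [-0.5, 0.1, 0.5]
finger_gap: 1.002
[273.12062028 202.78109624]
[273.10947368 195.95443312]
t 1.6 pos [0.4871 0.2753 0.2412] rpy [ 1.7998e+02 -2.0000e-02 -1.2418e+02] gap 1.005 q7 107.7
xyz [ 0.0003 -0.      0.0012] turn -0.003
```

View pics/w1.png

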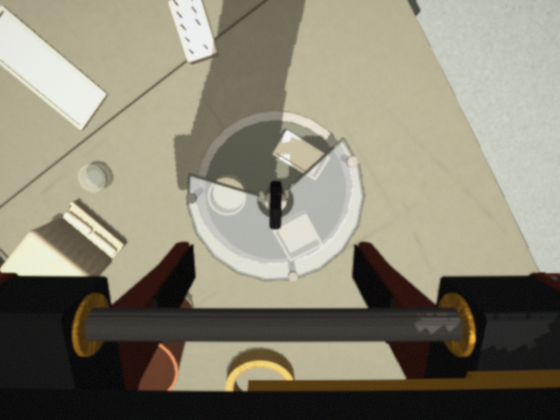

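Run:
```python
from h import *
D=np.load('pics/w1.npz'); im,d=D['im'],D['d']; st=dict(ee_pos=D['pos'],orientation=D['ori']); cam=camera_model('wrist')
m=np.zeros(im.shape[:2],np.uint8); m[170:245,255:300]=(im[170:245,255:300].max(2)<45)
n,l,s,c=cv2.connectedComponentsWithStats(m); i=1+np.argmax(s[1:,4]); ys,xs=np.nonzero(l==i)
print(s[i],c[i])
R,o=pose(cam,st)
P=[]
for u,v in zip(xs,ys):
    P.append(o+R@(ray(cam,u,v)*d[v,u]))
P=np.array(P); print(np.percentile(P[:,2],[1,10,50,90]))
T=P[P[:,2]>.078]; r=cv2.minAreaRect((T[:,:2]*1000).astype(np.float32)); print(len(T),r,cv2.boxPoints(r),T.mean(0))
q=T[:,:2]-T[:,:2].mean(0); w,V=np.linalg.eigh(q.T@q); print('axis',np.degrees(np.arctan2(V[1,1],V[0,1])))
```

```text
[270 181  12  47 465] [275.18924731 203.21075269]
[0.06361979 0.08163225 0.08360886 0.08452148]
436 ((471.7556457519531, 256.603271484375), (97.56267547607422, 10.793062210083008), 55.869598388671875) [[439.91846 219.25177]
 [448.85254 213.19601]
 [503.59283 293.95477]
 [494.65875 300.01053]] [0.4859255  0.27698563 0.08562696]
axis 55.440502085334195
```

Run:
```python
from h import *
D=np.load('pics/w1.npz'); im,d=D['im'],D['d']; st=dict(ee_pos=D['pos'],orientation=D['ori']); cam=camera_model('wrist')
for u,v in [(190,176),(347,141),(240,187),(300,178),(353,160),(293,275),(192,198),(227,195)]:
    for z in (.05,.054):
        p=onz(cam,u,v,z,st); q=p[:2]-[.486,.277]; print(u,v,z,np.round(p*1000,1),'r',np.round(np.hypot(*q)*1000,1),'ang',np.round(np.degrees(np.arctan2(q[1],q[0])),1))
to(.486,.277,.075,235.6)
crop(im,175,100,375,290,3,'pics/w1c.png')
```

```text
190 176 0.05 [548.5 207.1  50. ] r 93.8 ang -48.2
190 176 0.054 [547.3 207.2  54. ] r 92.9 ang -48.7
347 141 0.05 [390.5 269.5  50. ] r 95.8 ang -175.5
347 141 0.054 [391.1 268.9  54. ] r 95.2 ang -175.1
240 187 0.05 [511.1 246.8  50. ] r 39.3 ang -50.3
240 187 0.054 [510.3 246.4  54. ] r 39.1 ang -51.5
300 178 0.05 [452.1 274.8  50. ] r 34.0 ang -176.3
300 178 0.054 [452.1 274.1  54. ] r 34.1 ang -175.1
353 160 0.05 [395.2 290.   50. ] r 91.7 ang 171.8
353 160 0.054 [395.8 289.1  54. ] r 91.0 ang 172.3
293 275 0.05 [520.4 366.1  50. ] r 95.5 ang 68.9
293 275 0.054 [519.6 364.3  54. ] r 93.5 ang 69.0
192 198 0.05 [561.6 227.4  50. ] r 90.4 ang -33.3
192 198 0.054 [560.2 227.2  54. ] r 89.4 ang -33.8
227 195 0.05 [527.9 246.1  50. ] r 52.1 ang -36.4
227 195 0.054 [527.  245.7  54. ] r 51.6 ang -37.4
t 1.6 pos [0.4871 0.2753 0.2412] rpy [ 1.7998e+02 -2.0000e-02 -1.2418e+02] gap 1.005 q7 107.7
xyz [-0.0008  0.0019  0.1662] turn 0.004
```

View pics/w1c.png

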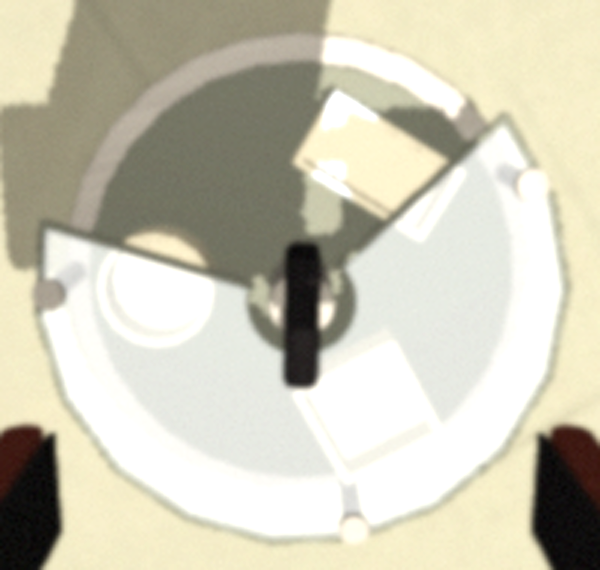

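```bash
python3 -m jog '{"fingers":[0.2,0,-0.2,-0.3,-0.3,-0.3],"xyz":[[-0.001,0.002,0.05],[-0.001,0.002,0.1],[-0.001,0.002,0.14],[-0.001,0.002,0.165],[-0.001,0.002,0.165],[-0.001,0.002,0.165]],"turn":[0,0,0,0,0,0]}'
python3 -m jog '{"fingers":[-1,-1,-1,-1,-1,-1],"xyz":[[0,0,0],[0,0,0],[0,0,0],[0,0,0],[0,0,0],[0,0,0]],"turn":[0,0,0,0,0,0]}'
```

```text
t: 2.2
ee_pos: [0.4863, 0.2776, 0.0767]
orientation: [180.0, -0.0, -124.1]
force: [0.4, 0.7, 0.1]
finger_gap: 0.49
t: 2.8
ee_pos: [0.4865, 0.2777, 0.0772]
orientation: [-180.0, 0.1, -124.0]
force: [-1.2, -1.2, 7.1]
finger_gap: 0.137
```

```bash
python3 -m jog '{"fingers":[-1,-1,-1,-1,-1,-1,-1,-1],"xyz":[[0,0,0],[0,0,0],[0,0,0],[0,0,0],[0,0,0],[0,0,0],[0,0,0],[0,0,0]],"turn":[0.06,0.16,0.28,0.4,0.52,0.64,0.76,0.88]}'
python3 -m jog '{"fingers":[-1,-1,-1,-1,-1,-1,-1,-1],"xyz":[[0,0,0],[0,0,0],[0,0,0],[0,0,0],[0,0,0],[0,0,0],[0,0,0],[0,0,0]],"turn":[0.12,0.24,0.34,0.42,0.474,0.474,0.474,0.474]}'
```

```text
t: 3.6
ee_pos: [0.4848, 0.2805, 0.0772]
orientation: [179.8, -0.0, -174.6]
force: [-5.6, 5.5, 6.3]
finger_gap: 0.136
t: 4.4
ee_pos: [0.4851, 0.2824, 0.0773]
orientation: [179.7, -0.1, 158.6]
force: [-5.0, 9.9, 3.2]
finger_gap: 0.136
```

```bash
python3 -m jog '{"fingers":[-0.2,-0.2,-0.2,0,0,0,0,0],"xyz":[[0,0,0],[0,0,0],[0,0,0],[0,0,-0.05],[0,0,-0.1],[0,0,-0.15],[0,0,-0.17],[0,0,-0.17]],"turn":[0,0,0,0,0,0,0,0]}'
python3 - <<'E'
from h import *
st,im,d=wshot('pics/w2'); t,_=grab_frame('top'); cv2.imwrite('pics/t2.png',t)
crop(im,130,60,420,280,2.7,'pics/w2c.png');crop(t,130,150,270,255,5.7,'pics/t2c.png')
E
```

```text
t: 5.2
ee_pos: [0.4881, 0.2777, 0.2499]
orientation: [179.7, 0.2, 158.3]
force: [-0.3, -0.6, -0.4]
finger_gap: 0.5
```

View pics/w2c.png

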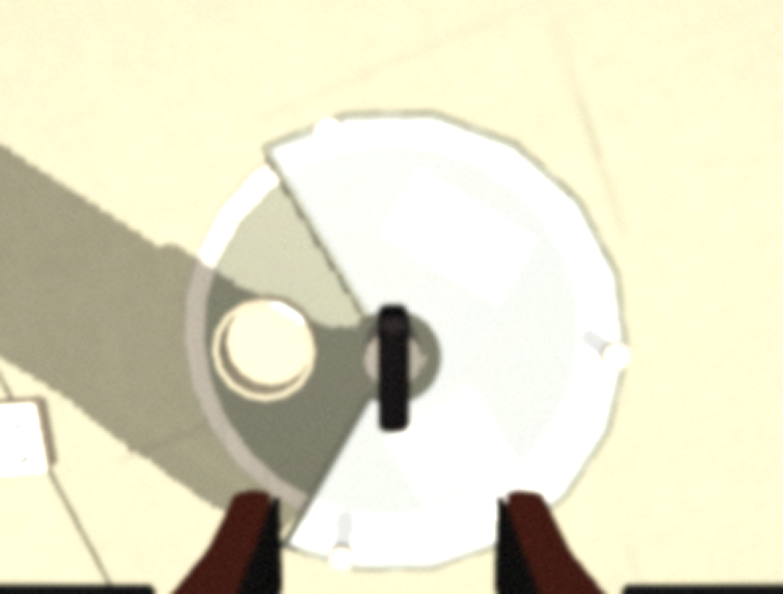

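Run:
```python
from h import *
D=np.load('pics/w2.npz'); st=dict(ee_pos=D['pos'],orientation=D['ori']); cam=camera_model('wrist')
print(onz(cam,228.0,189.4,.035,st)); print('knob',onz(cam,275.7,130/2.7*0+60+368/2.7,.082,st))
# bond bottle, refine from top: body & cap
im=np.load('pics/top0.npz')['im']; crop(im,370,245,415,285,16,'pics/bb.png')
to(.364,-.309,.25,65)
```

```text
[0.46741162 0.22932827 0.035     ]
knob [0.48563944 0.28085654 0.082     ]
t 5.3 pos [0.486  0.2768 0.2459] rpy [-1.7998e+02 -1.0000e-02  1.5838e+02] gap 0.5 q7 37.8
xyz [-0.1025 -0.5896 -0.0041] turn 1.63
```

View pics/bb.png

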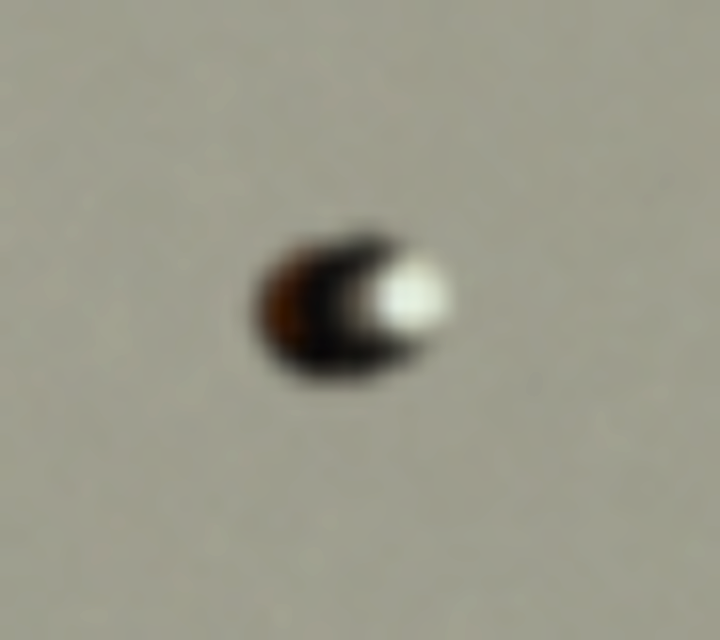

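View pics/t2c.png

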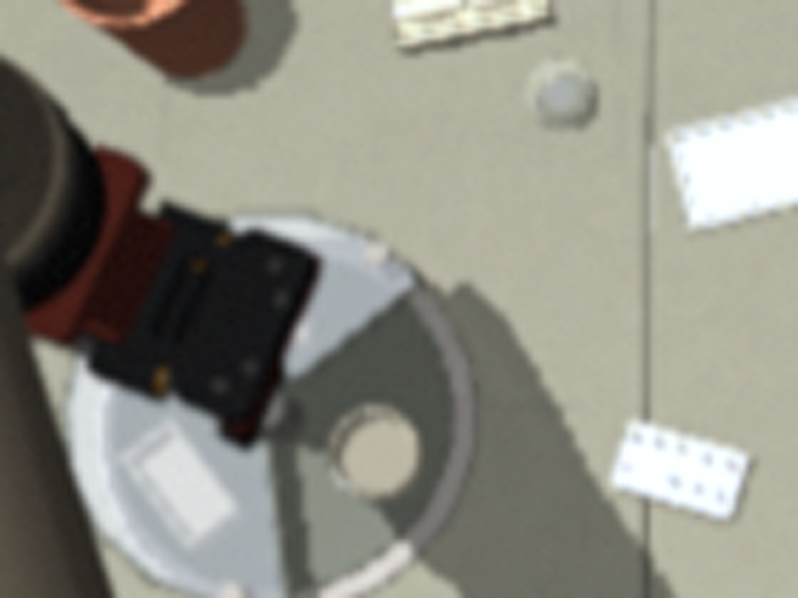

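```bash
python3 -m jog '{"fingers":[0,0,0,0,0,0,0,0],"xyz":[[-0.122,-0.271,0],[-0.122,-0.271,0],[-0.122,-0.271,0],[-0.122,-0.271,0],[-0.122,-0.271,0],[-0.122,-0.271,0],[-0.122,-0.271,0],[-0.122,-0.271,0]],"turn":[1.1,1.1,1.1,1.1,1.1,1.1,1.1,1.1]}'
python3 - <<'E'
from h import *
cam=camera_model('top'); print(onz(cam,196.1,229.3,.035))
to(.364,-.309,.22,65)
to(.364,-.309,.22,65)
E
```

```text
t: 6.1
ee_pos: [0.4984, -0.0218, 0.2445]
orientation: [-179.8, 0.1, 94.8]
force: [-0.8, 0.5, -0.4]
finger_gap: 0.502
[0.46782572 0.22581347 0.035     ]
t 6.1 pos [ 0.4984 -0.0218  0.2445] rpy [-1.7979e+02  7.0000e-02  9.4850e+01] gap 0.502 q7 9.1
xyz [-0.2749 -0.1582  0.0245] turn 0.521
t 6.1 pos [ 0.4984 -0.0218  0.2445] rpy [-1.7979e+02  7.0000e-02  9.4850e+01] gap 0.502 q7 9.1
xyz [-0.2749 -0.1582  0.0245] turn 0.521
```

```bash
python3 -m jog '{"fingers":[0,0,0,0,0,0,0,0],"xyz":[[-0.275,-0.158,0.025],[-0.275,-0.158,0.025],[-0.275,-0.158,0.025],[-0.275,-0.158,0.025],[-0.275,-0.158,0.025],[-0.275,-0.158,0.025],[-0.275,-0.158,0.025],[-0.275,-0.158,0.025]],"turn":[0.52,0.52,0.52,0.52,0.52,0.52,0.52,0.52]}'
python3 -m jog '{"fingers":[0,0,0],"xyz":[[0,0,0],[0,0,0],[0,0,0]],"turn":[0,0,0]}'
python3 - <<'E'
from h import *
st,im,d=wshot('pics/w3')
print(proj(camera_model('wrist'),(.364,-.309,.055),st))
E
```

```text
t: 6.9
ee_pos: [0.3652, -0.3102, 0.2198]
orientation: [-179.8, 0.1, 65.2]
force: [-0.7, -0.0, -0.5]
finger_gap: 0.504
t: 7.2
ee_pos: [0.369, -0.3067, 0.221]
orientation: [-180.0, -0.0, 65.7]
force: [0.7, -0.1, 0.7]
finger_gap: 0.498
[270.31863999 202.97583622]
```

View pics/w3.png

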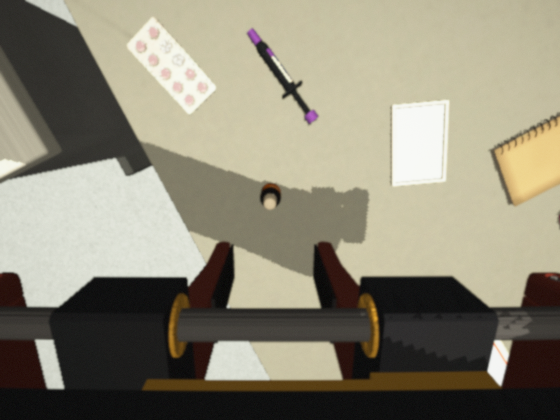

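Run:
```python
from h import *
cam=camera_model('wrist');D=np.load('pics/w3.npz'); st=dict(ee_pos=D['pos'],orientation=D['ori']); im=D['im']
print('cap',onz(cam,270,202,.055,st))
to(.364,-.309,.046,65)
def seg(box,f,z,name):
    x0,y0,x1,y1=box
    m=np.zeros(im.shape[:2],np.uint8); m[y0:y1,x0:x1]=f(im[y0:y1,x0:x1].astype(int))
    cs,_=cv2.findContours(m,cv2.RETR_EXTERNAL,cv2.CHAIN_APPROX_NONE)
    c=max(cs,key=cv2.contourArea)[:,0,:]
    P=np.array([onz(cam,p[0],p[1],z,st)[:2] for p in c])
    r=cv2.minAreaRect((P*1000).astype(np.float32)); bx=cv2.boxPoints(r)
    e=bx[1]-bx[0]; f2=bx[2]-bx[1]; L=e if np.hypot(*e)>np.hypot(*f2) else f2
    print(name,np.round(r[0],1),np.round(r[1],1),round(np.degrees(np.arctan2(L[1],L[0]))%180,1))
print(im[140,420])
seg((380,90,460,195),lambda b:b.min(2)>170,.006,'short')
for u,v in [(253,34),(312,116),(291,89)]: print(onz(cam,u,v,.009,st))
```

```text
cap [ 0.36412585 -0.30794377  0.055     ]
t 7.25 pos [ 0.3691 -0.3069  0.2212] rpy [-1.7998e+02 -2.0000e-02  6.5740e+01] gap 0.503 q7 22.4
xyz [-0.004  -0.0037  0.1752] turn 0.013
[246 249 248]
short [ 532.8 -329.2] [104.5  78.1] 69.7
[ 0.41629957 -0.14981898  0.009     ]
[ 0.44025689 -0.24915519  0.009     ]
[ 0.43049451 -0.2145228   0.009     ]
```

```bash
python3 -m jog '{"fingers":[0,0,0,0,0,0,0],"xyz":[[-0.004,-0.003,0.05],[-0.004,-0.003,0.1],[-0.004,-0.003,0.13],[-0.004,-0.003,0.15],[-0.004,-0.003,0.165],[-0.004,-0.003,0.175],[-0.004,-0.003,0.175]],"turn":[0,0,0,0,0,0,0]}'
python3 -c "
from h import *
to(.364,-.3085,.046,65)
st,im,d=wshot('pics/w4')"
```

```text
t: 7.95
ee_pos: [0.3639, -0.3097, 0.0456]
orientation: [-179.9, -0.0, 65.7]
force: [-0.3, -0.3, 1.0]
finger_gap: 0.501
t 7.95 pos [ 0.3639 -0.3097  0.0456] rpy [-1.7991e+02 -2.0000e-02  6.5650e+01] gap 0.501 q7 40.7
xyz [ 0.0011 -0.0004 -0.0004] turn 0.011
```

View pics/w4.png

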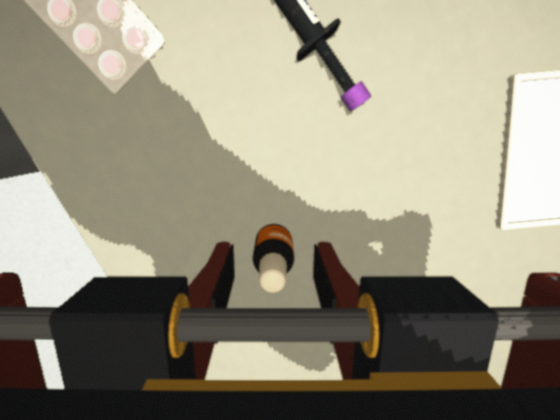

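```bash
python3 -m jog '{"fingers":[-1,-1,-1,-1,-1,-1],"xyz":[[0.001,0,0],[0.001,0,0],[0.001,0,0],[0.001,0,0],[0.001,0,0],[0.001,0,0]],"turn":[0,0,0,0,0,0]}'
python3 -m jog '{"fingers":[-1,-1,-1,-1,-1,-1,-1],"xyz":[[0,0,-0.02],[0,0,-0.06],[0,0,-0.11],[0,0,-0.15],[0,0,-0.15],[0,0,-0.15],[0,0,-0.15]],"turn":[0,0,0,0,0,0,0]}'
python3 -c "
from h import *
to(.47,0,.195,65)"
```

```text
t: 8.6
ee_pos: [0.3647, -0.3098, 0.0467]
orientation: [180.0, -0.0, 65.6]
force: [0.1, 0.7, 5.3]
finger_gap: 0.228
t: 9.3
ee_pos: [0.3637, -0.3087, 0.1952]
orientation: [-179.9, -0.0, 65.6]
force: [0.4, 0.2, 0.3]
finger_gap: 0.222
t 9.3 pos [ 0.3637 -0.3087  0.1952] rpy [-1.7988e+02 -2.0000e-02  6.5610e+01] gap 0.222 q7 26.2
xyz [ 3.251e-01 -3.070e-02  2.000e-04] turn 0.011
```

```bash
python3 -m jog '{"fingers":[-1,-1,-1,-1,-1,-1,-1,-1],"xyz":[[0.05,-0.005,0],[0.1,-0.01,0],[0.15,-0.015,0],[0.2,-0.02,0],[0.25,-0.025,0],[0.3,-0.03,0],[0.325,-0.031,0],[0.325,-0.031,0]],"turn":[0,0,0,0,0,0,0,0]}'
python3 -c "
from h import *
to(.467,.227,.195,65)
st,im,d=wshot('pics/w5')
crop(im,180,180,380,330,4,'pics/w5c.png')"
```

```text
t: 10.1
ee_pos: [0.4707, 0.0033, 0.1947]
orientation: [-179.9, 0.1, 66.0]
force: [-0.7, 0.2, -0.7]
finger_gap: 0.227
t 10.1 pos [0.4707 0.0033 0.1947] rpy [-1.7989e+02  1.2000e-01  6.5990e+01] gap 0.227 q7 -17.8
xyz [ 0.2029 -0.0944 -0.0003] turn 0.017
```

View pics/w5c.png

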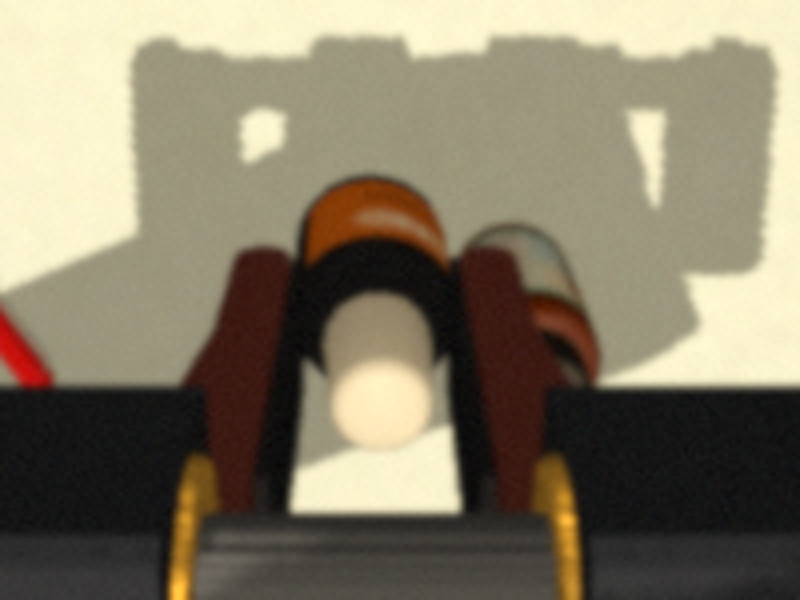

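```bash
python3 -c "
from h import *
cam=camera_model('wrist');D=np.load('pics/w5.npz'); st=dict(ee_pos=D['pos'],orientation=D['ori'])
for v in (275,279,283):
  p=onz(cam,275.7,v,st['ee_pos'][2]+.009,st); print((p-st['ee_pos']),'n')
im=D['im'];print(im[278,275],D['d'] if 0 else np.load('pics/w5.npz')['d'][274:284:3,275])
"
```

```text
[0.00188757 0.00221084 0.009     ] n
[0.00104182 0.00030447 0.009     ] n
[ 0.00018948 -0.0016168   0.009     ] n
[150 187 205] [0.14827344 0.1497727  0.14883763 0.15064786]
```

```bash
python3 -m jog '{"fingers":[-1,-1,-1,-1,-1,-1,-1],"xyz":[[0.05,-0.023,0],[0.1,-0.046,0],[0.15,-0.07,0],[0.18,-0.084,0],[0.202,-0.094,0],[0.202,-0.094,0],[0.202,-0.094,0]],"turn":[0,0,0,0,0,0,0]}'
python3 -m jog '{"fingers":[-1,-1],"xyz":[[0,0,0],[0,0,0]],"turn":[0,0]}'
python3 -c "
from h import *
to(.467,.227,.062,65)
st,im,d=wshot('pics/w6')
crop(im,130,60,430,285,2.66,'pics/w6c.png')
im,d=grab_frame('top');crop(im,130,150,270,255,5.7,'pics/t6c.png')"
```

```text
t: 10.85
ee_pos: [0.4681, 0.2199, 0.1954]
orientation: [-180.0, 0.1, 65.5]
force: [-0.5, -0.5, -0.1]
finger_gap: 0.225
t: 11.05
ee_pos: [0.4685, 0.2198, 0.1962]
orientation: [-180.0, 0.0, 65.4]
force: [0.3, -1.3, 0.3]
finger_gap: 0.225
t 11.05 pos [0.4685 0.2198 0.1962] rpy [-1.7999e+02  4.0000e-02  6.5390e+01] gap 0.225 q7 -41.4
xyz [ 0.0059 -0.0044  0.1342] turn 0.007
```

View pics/w6c.png

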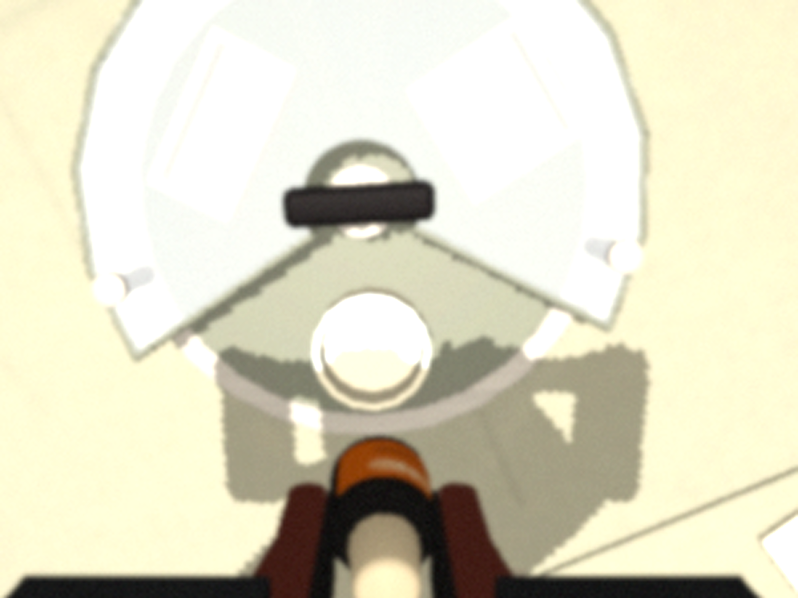

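View pics/t6c.png

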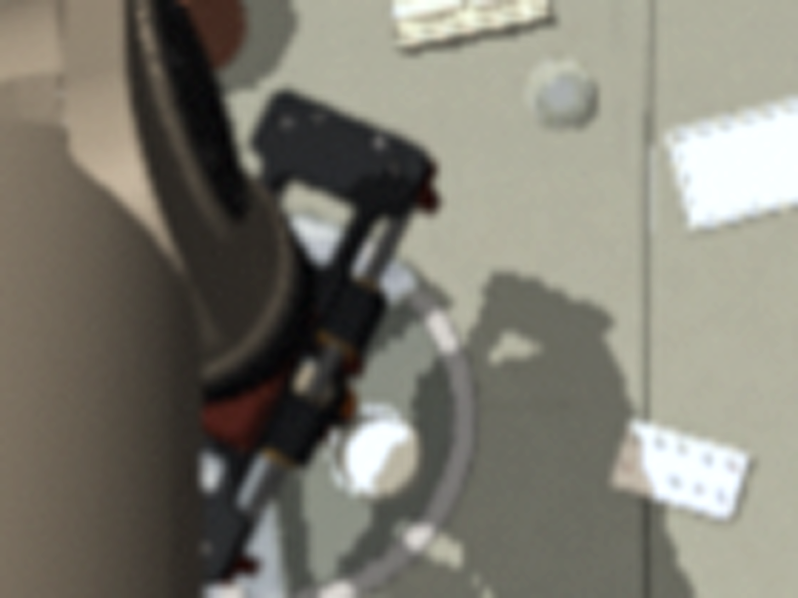

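```bash
python3 -c "
from h import *
cam=camera_model('wrist');D=np.load('pics/w6.npz'); st=dict(ee_pos=D['pos'],orientation=D['ori'])
p=onz(cam,269.8,191.6,.035,st); print(p); print(onz(cam,130+360/2.66,60+203/2.66,.082,st))
to(p[0],p[1],.062,65)
"
```

```text
[0.46837886 0.22899519 0.035     ]
[0.48853937 0.27977771 0.082     ]
t 11.15 pos [0.4685 0.2206 0.1964] rpy [-179.99    0.     65.46] gap 0.226 q7 -41.4
xyz [ 0.0075 -0.0036  0.1344] turn 0.008
```

```bash
python3 -m jog '{"fingers":[-1,-1,-1,-1,-1,-1,-1,-1],"xyz":[[0.0065,-0.004,0.02],[0.0065,-0.004,0.05],[0.0065,-0.004,0.08],[0.0065,-0.004,0.1],[0.0065,-0.004,0.115],[0.0065,-0.004,0.124],[0.0065,-0.004,0.13],[0.0065,-0.004,0.132]],"turn":[0,0,0,0,0,0,0,0]}'
python3 -m jog '{"fingers":[-1,-1],"xyz":[[0,0,0],[0,0,0]],"turn":[0,0]}'
python3 -c "
from h import *
st,im,d=wshot('pics/w7')
to(.468,.228,.0625,65)
crop(im,130,110,430,335,2.66,'pics/w7c.png')
"
```

```text
t: 11.95
ee_pos: [0.4676, 0.2295, 0.0643]
orientation: [180.0, -0.0, 65.6]
force: [-1.0, 0.3, 0.6]
finger_gap: 0.227
t: 12.15
ee_pos: [0.4678, 0.2298, 0.065]
orientation: [180.0, -0.1, 65.6]
force: [0.4, -0.4, -0.4]
finger_gap: 0.23
t 12.2 pos [0.4677 0.2298 0.0649] rpy [ 1.7997e+02 -6.0000e-02  6.5590e+01] gap 0.228 q7 -32.7
xyz [-0.0016  0.001   0.0024] turn 0.01
```

View pics/w7c.png

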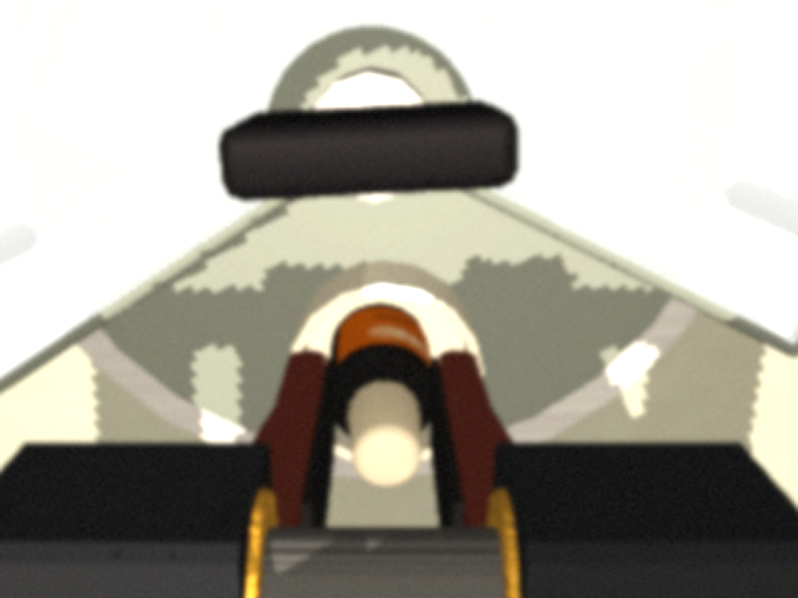

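```bash
python3 -m jog '{"fingers":[-1,-1,-1,-0.2,-0.2,-0.2,-0.2,-0.2],"xyz":[[-0.001,0.001,0.0015],[-0.001,0.001,0.003],[-0.001,0.001,0.003],[-0.001,0.001,0.003],[-0.001,0.001,0.003],[-0.001,0.001,0.003],[-0.001,0.001,0.003],[-0.001,0.001,0.003]],"turn":[0,0,0,0,0,0,0,0]}'
python3 -m jog '{"fingers":[-0.2,-0.2,-0.2,-0.2,-0.2,-0.2],"xyz":[[0,0,-0.02],[0,0,-0.06],[0,0,-0.11],[0,0,-0.15],[0,0,-0.15],[0,0,-0.15]],"turn":[0,0,0,0,0,0]}'
python3 -c "
from h import *
st,im,d=wshot('pics/w8')
to(.462,.083,.21,72.8)
crop(im,130,110,430,335,2.66,'pics/w8c.png')
"
```

```text
t: 13.0
ee_pos: [0.4678, 0.2282, 0.0613]
orientation: [-180.0, 0.0, 65.6]
force: [-0.3, 0.7, -0.5]
finger_gap: 0.402
t: 13.6
ee_pos: [0.468, 0.2287, 0.2119]
orientation: [180.0, -0.1, 65.6]
force: [-0.0, 0.5, -0.7]
finger_gap: 0.4
t 13.65 pos [0.4673 0.2283 0.2108] rpy [-1.7996e+02  2.0000e-02  6.5620e+01] gap 0.404 q7 -42.5
xyz [-0.1345  0.0552  0.0008] turn -0.125
```

View pics/w8c.png

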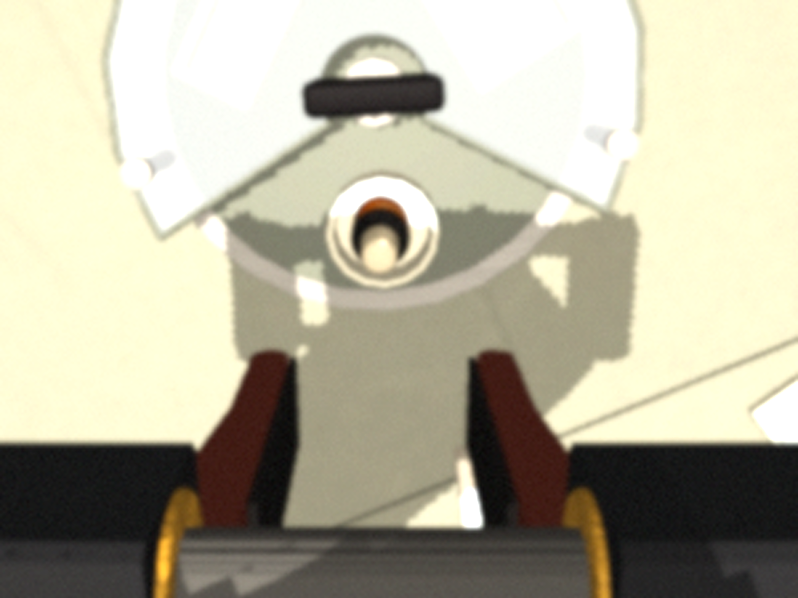

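```bash
python3 -m jog '{"fingers":[0.3,0.3,0.3,0.3,0.3,0.3],"xyz":[[-0.05,0.02,0],[-0.1,0.04,0],[-0.135,0.055,0],[-0.135,0.055,0],[-0.135,0.055,0],[-0.135,0.055,0]],"turn":[-0.12,-0.12,-0.12,-0.12,-0.12,-0.12]}'
python3 -c "
from h import *
st,im,d=wshot('pics/w9')
to(.462,.083,.027,72.8)
print(proj(camera_model('wrist'),(.462,.083,.016),st))
"
```

```text
t: 14.25
ee_pos: [0.4617, 0.0837, 0.2105]
orientation: [-179.9, 0.1, 72.6]
force: [-0.4, 0.2, -0.0]
finger_gap: 0.65
t 14.3 pos [0.4619 0.0839 0.2107] rpy [-1.7995e+02  6.0000e-02  7.2600e+01] gap 0.653 q7 -23.7
xyz [-0.0008  0.0004  0.1837] turn -0.004
[274.52751006 193.45288101]
```

View pics/w9.png

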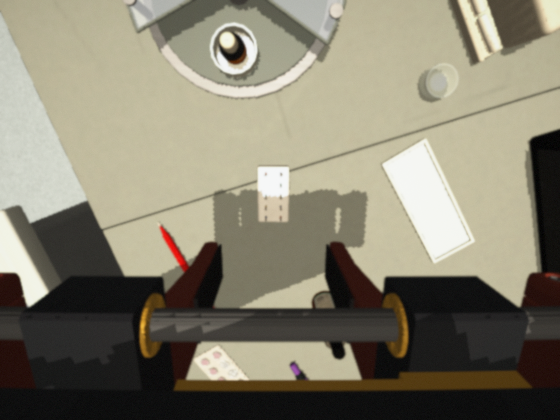

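```bash
python3 -m jog '{"fingers":[0.3,0.3,0.3,0.3,0.3,0.3,0.3,0.3],"xyz":[[-0.0005,0,0.05],[-0.0005,0,0.1],[-0.0005,0,0.14],[-0.0005,0,0.165],[-0.0005,0,0.178],[-0.0005,0,0.183],[-0.0005,0,0.1835],[-0.0005,0,0.1835]],"turn":[0,0,0,0,0,0,0,0]}'
python3 -m jog '{"fingers":[-1,-1,-1,-1,-1,-1,-1],"xyz":[[0,0,0],[0,0,0],[0,0,0],[0,0,0],[0,0,0],[0,0,0],[0,0,0]],"turn":[0,0,0,0,0,0,0]}'
python3 -c "
from h import *
cam=camera_model('wrist');D=np.load('pics/w9.npz'); st=dict(ee_pos=D['pos'],orientation=D['ori'])
c=[onz(cam,u,v,.006,st) for u,v in [(426,139.5),(382,165),(435,262),(473,240)]]; print(np.round(c,3),np.mean(c,0)); e=c[2]-c[1]+c[3]-c[0]; print(np.degrees(np.arctan2(e[1],e[0])))
"
```

```text
t: 15.1
ee_pos: [0.4629, 0.0826, 0.0288]
orientation: [179.9, -0.1, 72.5]
force: [0.6, 0.7, 0.2]
finger_gap: 0.652
t: 15.8
ee_pos: [0.4621, 0.0824, 0.0283]
orientation: [-180.0, -0.0, 72.5]
force: [-1.4, 0.4, 7.0]
finger_gap: 0.379
[[ 0.636  0.089  0.006]
 [ 0.584  0.076  0.006]
 [ 0.621 -0.057  0.006]
 [ 0.669 -0.043  0.006]] [0.62752461 0.01612055 0.006     ]
-75.31500753197841
```

```bash
python3 -m jog '{"fingers":[-1,-1,-1,-1,-1,-1],"xyz":[[0,0,-0.02],[0,0,-0.06],[0,0,-0.11],[0,0,-0.16],[0,0,-0.17],[0,0,-0.17]],"turn":[0,0,0,0,0,0]}'
python3 -c "
from h import *
to(.5404,-.3257,.2,71.2)
"
```

```text
t: 16.4
ee_pos: [0.4629, 0.0828, 0.1991]
orientation: [179.9, -0.2, 72.5]
force: [0.3, 0.1, -1.4]
finger_gap: 0.383
t 16.4 pos [0.4629 0.0828 0.1991] rpy [179.88  -0.21  72.5 ] gap 0.383 q7 -21.2
xyz [-0.3662  0.1967 -0.0009] turn 0.023
```

```bash
python3 -m jog '{"fingers":[-1,-1,-1,-1,-1,-1,-1,-1],"xyz":[[-0.042,0.022,0],[-0.084,0.045,0],[-0.126,0.068,0],[-0.168,0.09,0],[-0.21,0.113,0],[-0.25,0.135,0],[-0.3,0.161,0],[-0.335,0.18,0]],"turn":[0,0,0.02,0.02,0.02,0.02,0.02,0.02]}'
python3 -m jog '{"fingers":[-1,-1,-1,-1,-1],"xyz":[[-0.025,0.013,0],[-0.031,0.017,0],[-0.031,0.017,0],[-0.031,0.017,0],[-0.031,0.017,0]],"turn":[0,0,0,0,0]}'
python3 -c "
from h import *
st,im,d=wshot('pics/w10')
to(.5404,-.3257,.032,71.2)
print(proj(camera_model('wrist'),(.5404,-.3257,.006),st))
"
```

```text
t: 17.2
ee_pos: [0.5315, -0.2932, 0.1946]
orientation: [-179.8, -0.0, 71.3]
force: [-0.4, 0.7, -0.9]
finger_gap: 0.382
t: 17.7
ee_pos: [0.5391, -0.3242, 0.197]
orientation: [-179.9, -0.1, 71.5]
force: [0.6, -0.3, -0.8]
finger_gap: 0.383
t 17.75 pos [ 0.5392 -0.3243  0.1974] rpy [-1.7995e+02 -7.0000e-02  7.1460e+01] gap 0.383 q7 29.1
xyz [-0.0009  0.0015  0.1654] turn 0.004
[275.74757333 195.00391871]
```

View pics/w10.png

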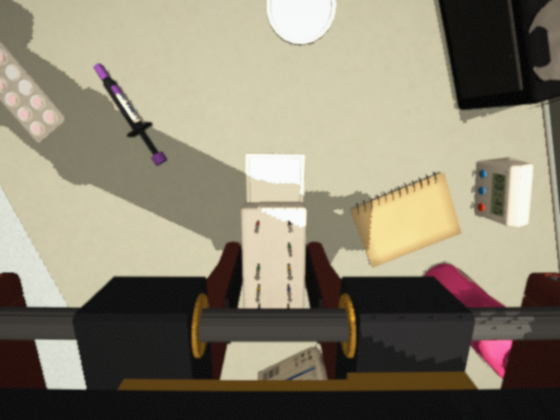

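```bash
python3 -c "
from h import *
cam=camera_model('wrist');D=np.load('pics/w10.npz'); st=dict(ee_pos=D['pos'],orientation=D['ori'])
R=np.array([np.cos(np.radians(71.2)),np.sin(np.radians(71.2))])
for s in(-1,1): print(proj(cam,(*(np.array([.5404,-.3257])+.045*R*s),.006),st))
T=np.load('pics/top0.npz');c=camera_model('top');Rw,o=pose(c);d=T['d']
P=np.array([[o+Rw@(ray(c,u,v)*d[v,u]) for u in range(370,560,2)] for v in range(80,300,2)]).reshape(-1,3)
dx=P[:,:2]-[.5404,-.3257]; a=dx@R; b=dx@np.array([R[1],-R[0]])
m=(abs(a)<.1)&(abs(b)<.15)&(P[:,2]>.02); print(m.sum()); print(np.c_[a[m],b[m],P[m][:,2]][:20])
m=(P[:,2]>.06); print('tall: min by dist'); r=np.hypot(a,b); i=np.argsort(np.where(m,r,9))[:4]; print(P[i],a[i],b[i])
c0=[onz(camera_model('top'),441,155,0)];print(c0)
"
```

```text
[275.51415418 234.24298752]
[275.99544615 153.02437286]
0
[]
tall: min by dist
[[ 0.52576738 -0.52206362  0.06661684]
 [ 0.67915513 -0.46630755  0.09382979]
 [ 0.5210415  -0.5234147   0.06261743]
 [ 0.67757969 -0.47011324  0.09774511]] [-0.19060306 -0.08839001 -0.19340506 -0.09250038] [0.0494293  0.17666543 0.04539095 0.17640048]
[array([ 0.68753855, -0.49208005,  0.        ])]
```

```bash
python3 -m jog '{"fingers":[-1,-1,-1,-1,-1,-1,-1,-1],"xyz":[[-0.001,0.0015,0.04],[-0.001,0.0015,0.08],[-0.001,0.0015,0.11],[-0.001,0.0015,0.135],[-0.001,0.0015,0.15],[-0.001,0.0015,0.158],[-0.001,0.0015,0.163],[-0.001,0.0015,0.163]],"turn":[0,0,0,0,0,0,0,0]}'
python3 -c "
from h import *
to(.5404,-.3257,.0313,71.2)
st,im,d=wshot('pics/w11')"
```

```text
t: 18.55
ee_pos: [0.5404, -0.3278, 0.0352]
orientation: [180.0, 0.0, 71.3]
force: [-0.4, -0.5, -1.2]
finger_gap: 0.383
t 18.55 pos [ 0.5404 -0.3278  0.0352] rpy [179.96   0.    71.34] gap 0.383 q7 36.3
xyz [ 0.002  -0.0006  0.0039] turn 0.002
```

View pics/w11.png

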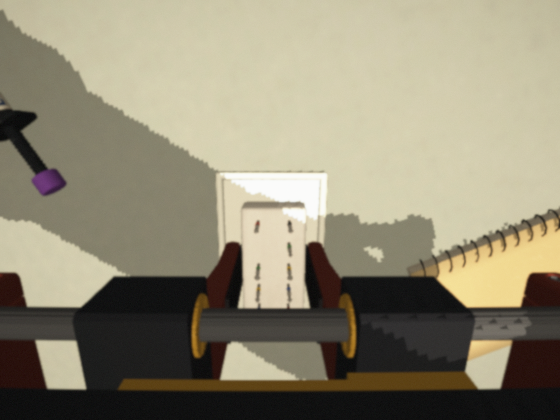

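```bash
python3 -m jog '{"fingers":[-1,-1,-1,0,0,0,0,0],"xyz":[[0.002,-0.001,0.002],[0.002,-0.001,0.004],[0.002,-0.001,0.004],[0.002,-0.001,0.004],[0.002,-0.001,0.004],[0.002,-0.001,0.004],[0.002,-0.001,-0.01],[0.002,-0.001,-0.04]],"turn":[0,0,0,0,0,0,0,0]}'
python3 -m jog '{"fingers":[0,0,0,0,0],"xyz":[[0,0,-0.05],[0,0,-0.1],[0,0,-0.13],[0,0,-0.13],[0,0,-0.13]],"turn":[0,0,0,0,0]}'
python3 -c "
from h import *
st,im,d=wshot('pics/w12')
to(.426,-.1948,.19,104.4)"
```

```text
t: 19.4
ee_pos: [0.5383, -0.3248, 0.0741]
orientation: [-179.8, -0.0, 71.3]
force: [-0.4, 0.3, 0.3]
finger_gap: 0.501
t: 19.9
ee_pos: [0.5399, -0.3256, 0.2059]
orientation: [179.9, -0.0, 71.3]
force: [-0.7, -0.2, -0.4]
finger_gap: 0.498
t 19.95 pos [ 0.5393 -0.3251  0.2046] rpy [-1.7997e+02 -3.0000e-02  7.1320e+01] gap 0.501 q7 28.9
xyz [ 0.0872 -0.1491  0.0146] turn -0.577
```

View pics/w12.png

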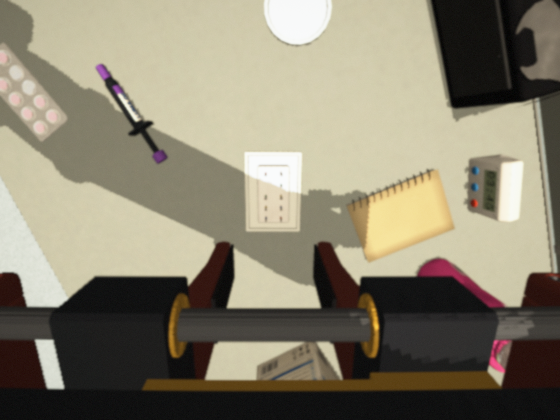

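```bash
python3 -m jog '{"fingers":[0,0,0,0,0,0,0],"xyz":[[0.025,-0.043,0.004],[0.05,-0.086,0.008],[0.075,-0.129,0.012],[0.087,-0.149,0.015],[0.087,-0.149,0.015],[0.087,-0.149,0.015],[0.087,-0.149,0.015]],"turn":[-0.14,-0.28,-0.42,-0.577,-0.577,-0.577,-0.577]}'
python3 -c "
from h import *
st,im,d=wshot('pics/w13')
to(.426,-.1948,.0245,104.4)
print(proj(camera_model('wrist'),(.426,-.1948,.009),st))
crop(im,180,90,380,240,4,'pics/w13c.png')"
```

```text
t: 20.65
ee_pos: [0.4271, -0.1963, 0.1898]
orientation: [-180.0, 0.1, 104.2]
force: [-0.6, 0.1, 0.4]
finger_gap: 0.499
t 20.7 pos [ 0.4271 -0.1965  0.1898] rpy [-1.7997e+02  7.0000e-02  1.0424e+02] gap 0.499 q7 44.2
xyz [ 0.0019 -0.0006  0.1653] turn -0.003
[273.88216664 194.46411999]
```

View pics/w13c.png

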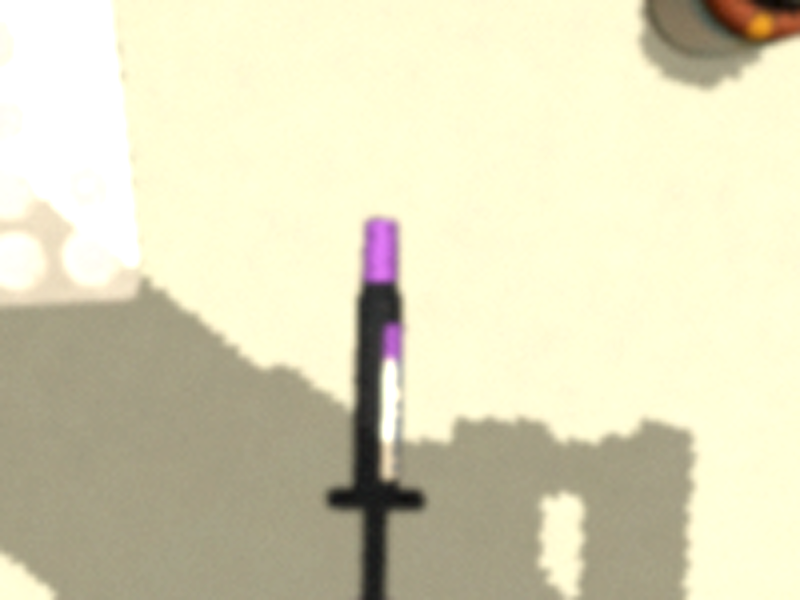

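```bash
python3 -c "
from h import *
cam=camera_model('wrist');D=np.load('pics/w13.npz'); st=dict(ee_pos=D['pos'],orientation=D['ori'])
f=onz(cam,274,214.3,.009,st);t=onz(cam,275.3,144.5,.009,st);e=t-f;L=np.hypot(*e[:2]);a=np.degrees(np.arctan2(e[1],e[0]));print(f,t,L,a)
g=f+e*25/73; o=f+e*17/73; print('grasp',g,'origin',o); to(g[0],g[1],.0245,a)
"
```

```text
[ 0.43144868 -0.21578048  0.009     ] [ 0.41471997 -0.14446921  0.009     ] 0.07324717089614653 103.20212989937268
grasp [ 0.42571967 -0.19135881  0.009     ] origin [ 0.42755295 -0.19917375  0.009     ]
t 20.7 pos [ 0.4271 -0.1965  0.1898] rpy [-1.7997e+02  7.0000e-02  1.0424e+02] gap 0.499 q7 44.2
xyz [ 5.300e-03 -1.000e-04  1.653e-01] turn 0.018
```

```bash
python3 -m jog '{"fingers":[-0.2,-0.2,-0.2,-0.2,-0.2,-0.2,-0.2,-0.2],"xyz":[[0.005,0,0.05],[0.005,0,0.09],[0.005,0,0.12],[0.005,0,0.143],[0.005,0,0.156],[0.005,0,0.163],[0.005,0,0.165],[0.005,0,0.165]],"turn":[0.018,0.018,0.018,0.018,0.018,0.018,0.018,0.018]}'
python3 -c "
from h import *
to(.4257,-.1914,.0245,103.2)
st,im,d=wshot('pics/w14')"
```

```text
t: 21.5
ee_pos: [0.4257, -0.191, 0.0253]
orientation: [180.0, 0.0, 103.3]
force: [-0.3, 0.4, -0.1]
finger_gap: 0.4
t 21.5 pos [ 0.4257 -0.191   0.0253] rpy [1.7995e+02 3.0000e-02 1.0332e+02] gap 0.4 q7 58.9
xyz [-0.0004 -0.0001  0.0008] turn 0.002
```

View pics/w14.png

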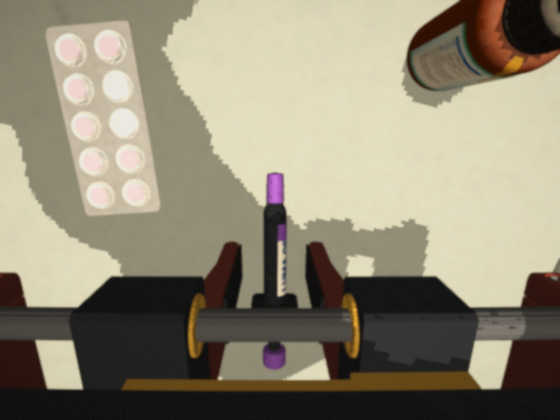

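```bash
python3 -m jog '{"fingers":[-1,-1,-1,-1,-1,-1,-1],"xyz":[[0,0,0],[0,0,0],[0,0,0],[0,0,0],[0,0,0],[0,0,0],[0,0,0]],"turn":[0,0,0,0,0,0,0]}'
python3 -m jog '{"fingers":[-1,-1,-1,-1,-1,-1,-1],"xyz":[[0,0,-0.015],[0,0,-0.04],[0,0,-0.08],[0,0,-0.125],[0,0,-0.165],[0,0,-0.165],[0,0,-0.165]],"turn":[0,0,0,0,0,0,0]}'
python3 -c "
from h import *
to(.6263,.0242,.19,104.5)
st,im,d=wshot('pics/w15')"
```

```text
t: 22.25
ee_pos: [0.4255, -0.1906, 0.0251]
orientation: [180.0, -0.0, 103.4]
force: [-0.9, 1.6, 5.5]
finger_gap: 0.131
t: 22.95
ee_pos: [0.4254, -0.1903, 0.1901]
orientation: [179.9, -0.0, 103.4]
force: [0.6, 1.0, -1.6]
finger_gap: 0.13
t 22.95 pos [ 0.4254 -0.1903  0.1901] rpy [ 1.7990e+02 -1.0000e-02  1.0338e+02] gap 0.13 q7 43.5
xyz [1.622e-01 2.451e-01 1.000e-04] turn -0.02
```

View pics/w15.png

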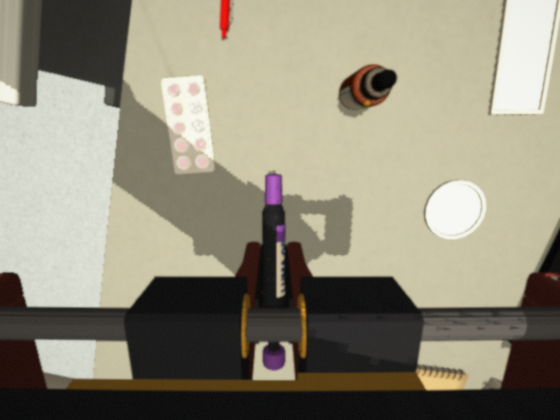

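```bash
python3 -m jog '{"fingers":[-1,-1,-1,-1,-1,-1,-1,-1],"xyz":[[0.025,0.038,0],[0.05,0.076,0],[0.075,0.113,0],[0.1,0.151,0],[0.12,0.181,0],[0.14,0.212,0],[0.155,0.234,0],[0.162,0.245,0]],"turn":[0,0,0,0,-0.02,-0.02,-0.02,-0.02]}'
python3 -m jog '{"fingers":[-1,-1,-1],"xyz":[[0,0,0],[0,0,0],[0,0,0]],"turn":[0,0,0]}'
python3 -c "
from h import *
cam=camera_model('wrist');D=np.load('pics/w15.npz'); st=dict(ee_pos=D['pos'],orientation=D['ori'])
print('round',onz(cam,455,209.5,.006,st),'drop top',onz(cam,386,78,.102,st))
T=np.load('pics/top0.npz');c=camera_model('top');Rw,o=pose(c);d=T['d']
P=np.array([[o+Rw@(ray(c,u,v)*d[v,u]) for u in range(190,400,2)] for v in range(80,200,2)]).reshape(-1,3)
P=P[(P[:,2]>.03)]
for ctr,ang,n in [((.6263,.0242),14.5,'long'),((.6225,-.1597),0,'roundjawx'),((.6225,-.1597),90,'roundjawy')]:
  u=np.array([np.cos(np.radians(ang)),np.sin(np.radians(ang))]);dx=P[:,:2]-ctr;a=dx@u;b=dx@[-u[1],u[0]]
  m=(abs(a)<.1)&(abs(b)<.09);print(n,m.sum(),np.round(np.c_[a,b,P[:,2]][m][::15],3)[:15])
m=(P[:,1]<.15)&(P[:,1]>-.3);print('box',P[m].min(0),P[m].max(0))
st,im,d=wshot('pics/w16')
to(.6263,.0242,.0285,104.5)
"
```

```text
t: 23.8
ee_pos: [0.6263, 0.0261, 0.1869]
orientation: [-179.8, -0.0, 104.7]
force: [-0.3, -0.9, -0.8]
finger_gap: 0.13
t: 24.1
ee_pos: [0.625, 0.0215, 0.1896]
orientation: [-179.9, 0.0, 104.3]
force: [0.1, 0.5, 0.7]
finger_gap: 0.131
round [ 0.62006506 -0.15979961  0.006     ] drop top [ 0.47623756 -0.0716549   0.102     ]
long 5 [[ 0.1   -0.083  0.091]]
roundjawx 0 []
roundjawy 0 []
box [ 0.29080077 -0.29964496  0.03021917] [0.84360945 0.1497715  1.07449461]
t 24.15 pos [0.6252 0.0217 0.1899] rpy [-179.97    0.    104.35] gap 0.133 q7 24.5
xyz [0.0021 0.0017 0.1614] turn -0.003
```

View pics/w16.png

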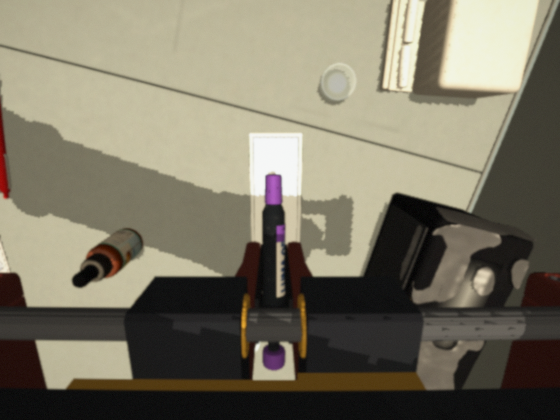

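```bash
python3 -c "
from h import *
T=np.load('pics/top0.npz');c=camera_model('top');Rw,o=pose(c);d=T['d']
P=np.array([[o+Rw@(ray(c,u,v)*d[v,u]) for u in range(190,400)] for v in range(80,200)]).reshape(-1,3)
P=P[(P[:,2]>.03)&(P[:,2]<.4)]
u=np.array([np.cos(np.radians(14.5)),np.sin(np.radians(14.5))]);dx=P[:,:2]-[.6263,.0242];a=dx@u;b=dx@[-u[1],u[0]]
for lo in np.arange(-.1,.1,.02):
  m=(b>lo)&(b<lo+.02)&(a>0.03); print(round(lo,2),a[m].min(), P[m][np.argmin(a[m])])
cam=camera_model('wrist');D=np.load('pics/w16.npz'); st=dict(ee_pos=D['pos'],orientation=D['ori'])
v=np.array([np.cos(np.radians(104.4)),np.sin(np.radians(104.4))])
for k in (.07,.03): print(proj(cam,(*(np.array([.6283,.0165])+k*v),.006),st))
"
```

```text
-0.1 0.09465845861530207 [ 0.74247053 -0.04693895  0.03126931]
-0.08 0.10131483093657703 [ 0.74405427 -0.02647771  0.03551689]
-0.06 0.10499222436475408 [0.74041904 0.00226592 0.09252824]
-0.04 0.10791475209249687 [0.73987625 0.01603709 0.09418518]
-0.02 0.11301920038944409 [0.74016264 0.03531653 0.09424098]
0.0 0.12559599457334175 [0.74775999 0.05617059 0.06499876]
0.02 0.22232489964172727 [0.83552771 0.10312637 0.16946918]
0.04 0.22672350012176304 [0.8353918  0.1212196  0.15019939]
0.06 0.23152853720087715 [0.83460005 0.14347205 0.18226589]
0.08 0.1375187354870669 [0.73441963 0.1553725  0.04337415]
[276.554737   133.35382456]
[276.52232661 172.80132816]
```

```bash
python3 -m jog '{"fingers":[-1,-1,-1,-1,-1,-1,-1,-1],"xyz":[[0.002,0.0015,0.04],[0.002,0.0015,0.08],[0.002,0.0015,0.11],[0.002,0.0015,0.133],[0.002,0.0015,0.147],[0.002,0.0015,0.154],[0.002,0.0015,0.158],[0.002,0.0015,0.158]],"turn":[0,0,0,0,0,0,0,0]}'
python3 -c "
from h import *
to(.6263,.0242,.0285,104.5)
st,im,d=wshot('pics/w17')"
```

```text
t: 24.95
ee_pos: [0.6275, 0.0257, 0.0324]
orientation: [180.0, 0.0, 104.5]
force: [0.0, 0.0, -0.4]
finger_gap: 0.13
t 24.95 pos [0.6275 0.0257 0.0324] rpy [179.95   0.   104.48] gap 0.13 q7 30.6
xyz [-0.0012 -0.0015  0.0039] turn -0.0
```

View pics/w17.png

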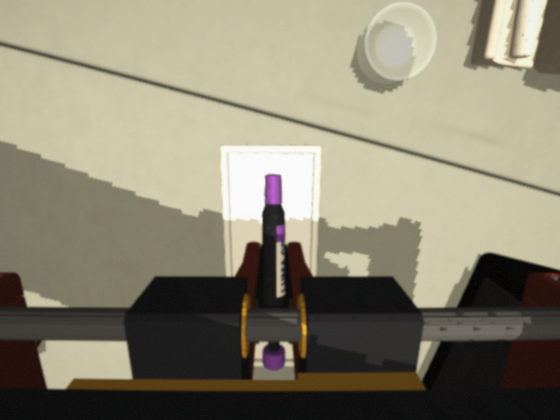

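```bash
python3 -m jog '{"fingers":[-1,-1,-1,-1,-0.3,-0.3,-0.3,-0.3],"xyz":[[-0.001,-0.0015,0.002],[-0.001,-0.0015,0.004],[-0.001,-0.0015,0.004],[-0.001,-0.0015,0.004],[-0.001,-0.0015,0.004],[-0.001,-0.0015,0.004],[-0.001,-0.0015,0.004],[-0.001,-0.0015,0.004]],"turn":[0,0,0,0,0,0,0,0]}'
python3 -m jog '{"fingers":[-0.3,-0.3,-0.3,-0.3,-0.3,-0.3,-0.3],"xyz":[[0,0,-0.02],[0,0,-0.06],[0,0,-0.11],[0,0,-0.16],[0,0,-0.18],[0,0,-0.18],[0,0,-0.18]],"turn":[0,0,0,0,0,0,0]}'
python3 -c "
from h import *
st,im,d=wshot('pics/w18')
to(.477,-.070,.21,104.5)"
```

```text
t: 25.8
ee_pos: [0.6258, 0.0246, 0.0278]
orientation: [-180.0, -0.0, 104.5]
force: [-0.2, 0.4, 0.1]
finger_gap: 0.352
t: 26.5
ee_pos: [0.6256, 0.0248, 0.2075]
orientation: [-180.0, -0.0, 104.5]
force: [0.2, -0.1, -0.9]
finger_gap: 0.351
t 26.55 pos [0.625  0.0248 0.2065] rpy [-1.7988e+02 -3.0000e-02  1.0451e+02] gap 0.348 q7 23.9
xyz [-0.0547 -0.167  -0.0035] turn 0.0
```

View pics/w18.png

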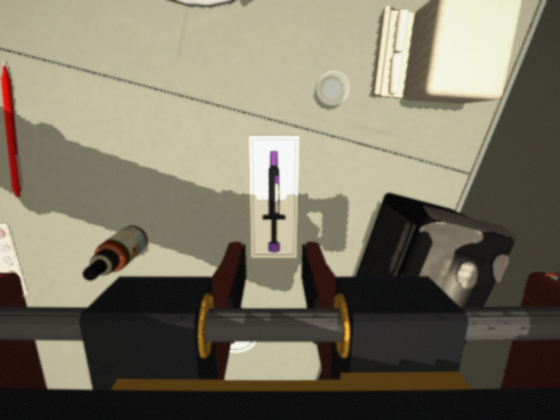

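```bash
python3 -m jog '{"fingers":[0.3,0.3,0.3,0.3,0.3,0.3,0.3],"xyz":[[-0.015,-0.046,0],[-0.03,-0.092,0],[-0.045,-0.138,-0.003],[-0.055,-0.167,-0.003],[-0.055,-0.167,-0.003],[-0.055,-0.167,-0.003],[-0.055,-0.167,-0.003]],"turn":[0.12,0.25,0.25,0.25,0.25,0.25,0.25]}'
python3 -c "
from h import *
st,im,d=wshot('pics/w19')
to(.477,-.070,.05,90)
print(proj(camera_model('wrist'),(.477,-.07,.102),st))"
```

```text
t: 27.25
ee_pos: [0.4787, -0.0696, 0.2103]
orientation: [-180.0, 0.0, 90.3]
force: [0.2, -0.6, -0.0]
finger_gap: 0.654
t 27.3 pos [ 0.4788 -0.0696  0.2104] rpy [-1.7997e+02  5.0000e-02  9.0270e+01] gap 0.654 q7 15.1
xyz [-0.0004 -0.0018  0.1604] turn 0.005
[272.4973639  214.82267881]
```

View pics/w19.png

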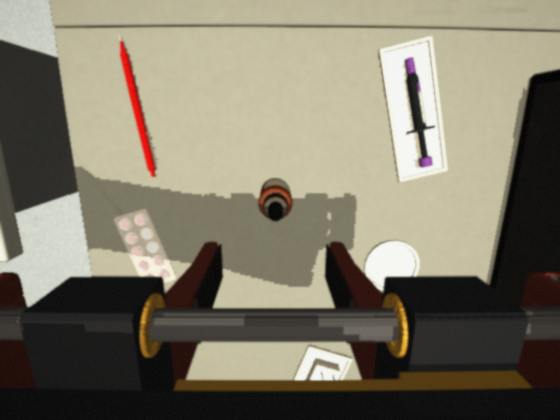

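```bash
python3 -c "
from h import *
cam=camera_model('wrist');D=np.load('pics/w19.npz'); st=dict(ee_pos=D['pos'],orientation=D['ori'])
print(onz(cam,275.8,210.5,.102,st),onz(cam,275.5,201,.07,st),onz(cam,274.5,193.5-3,0.,st))
crop(D['im'],235,160,315,230,9,'pics/w19c.png')
to(.4795,-.068,.05,90)"
```

```text
[ 0.47972953 -0.06626204  0.102     ] [ 0.47964062 -0.06565327  0.07      ] [ 0.47887695 -0.06969469  0.        ]
t 27.3 pos [ 0.4788 -0.0696  0.2104] rpy [-1.7997e+02  5.0000e-02  9.0270e+01] gap 0.654 q7 15.1
xyz [0.0016 0.0007 0.1604] turn 0.005
```

View pics/w19c.png

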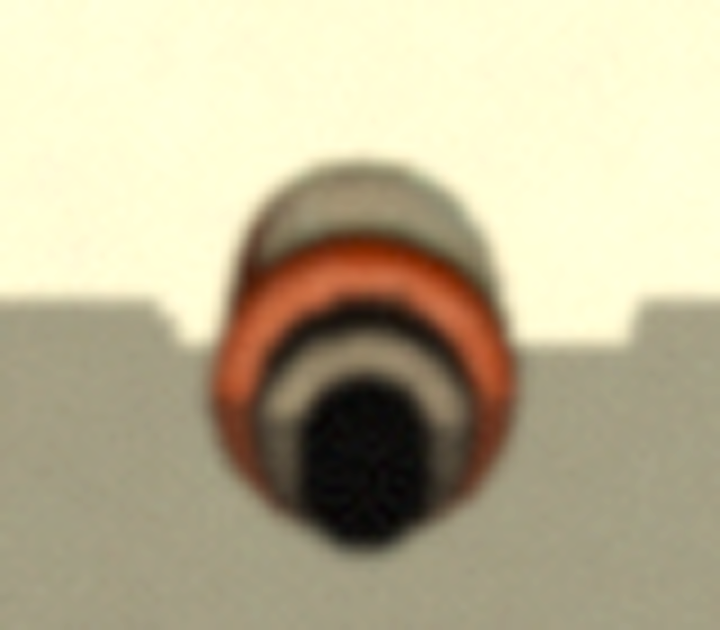

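```bash
python3 -m jog '{"fingers":[0.3,0.3,0.3,0.3,0.3,0.3,0.3,0.3],"xyz":[[0.0016,0.0007,0.03],[0.0016,0.0007,0.07],[0.0016,0.0007,0.105],[0.0016,0.0007,0.13],[0.0016,0.0007,0.147],[0.0016,0.0007,0.155],[0.0016,0.0007,0.158],[0.0016,0.0007,0.158]],"turn":[0,0,0,0,0,0,0,0]}'
python3 -c "
from h import *
to(.4795,-.068,.052,90)
st,im,d=wshot('pics/w20')"
```

```text
t: 28.1
ee_pos: [0.4792, -0.0688, 0.0529]
orientation: [180.0, 0.0, 90.2]
force: [-0.7, -0.1, 0.2]
finger_gap: 0.651
t 28.1 pos [ 0.4792 -0.0688  0.0529] rpy [1.800e+02 1.000e-02 9.019e+01] gap 0.651 q7 30.0
xyz [0.0008 0.0003 0.0009] turn 0.003
```

View pics/w20.png

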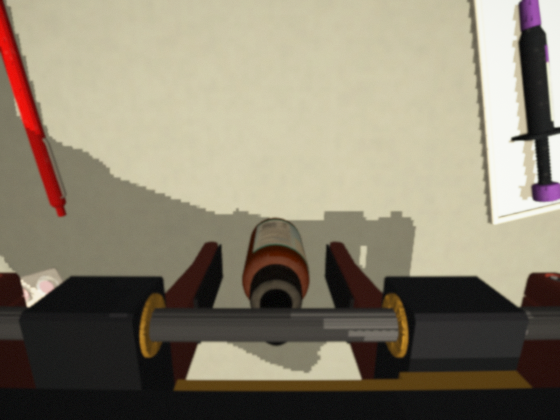

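Centred between the jaws; grip and lift.

```bash
python3 -m jog '{"fingers":[-1,-1,-1,-1,-1,-1,-1],"xyz":[[0.0005,0,0],[0.0005,0,0],[0.0005,0,0],[0.0005,0,0],[0.0005,0,0],[0.0005,0,0],[0.0005,0,0]],"turn":[0,0,0,0,0,0,0]}'
python3 -m jog '{"fingers":[-1,-1,-1,-1,-1,-1],"xyz":[[0,0,-0.015],[0,0,-0.04],[0,0,-0.07],[0,0,-0.1],[0,0,-0.1],[0,0,-0.1]],"turn":[0,0,0,0,0,0]}'
python3 -c "
from h import *
to(.6215,-.1598,.153,90)"
```

```text
t: 28.85
ee_pos: [0.479, -0.0684, 0.0531]
orientation: [180.0, -0.0, 90.2]
force: [0.6, 1.1, 5.5]
finger_gap: 0.361
t: 29.45
ee_pos: [0.4786, -0.068, 0.1527]
orientation: [180.0, -0.0, 90.2]
force: [-0.7, -0.8, -1.6]
finger_gap: 0.364
t 29.45 pos [ 0.4786 -0.068   0.1527] rpy [ 1.7997e+02 -3.0000e-02  9.0200e+01] gap 0.364 q7 21.0
xyz [-0.0923  0.1426 -0.0003] turn 0.003
```

```bash
python3 -m jog '{"fingers":[-1,-1,-1,-1,-1,-1,-1,-1],"xyz":[[-0.01,0.016,0],[-0.026,0.041,0],[-0.044,0.068,0],[-0.062,0.096,0],[-0.078,0.12,0],[-0.088,0.135,0],[-0.092,0.1425,0],[-0.092,0.1425,0]],"turn":[0,0,0,0,0,0,0,0]}'
python3 -m jog '{"fingers":[-1,-1,-1],"xyz":[[0,0,0],[0,0,0],[0,0,0]],"turn":[0,0,0]}'
python3 -c "
from h import *
st,im,d=wshot('pics/w21')
to(.6215,-.1598,.056,90)
print(proj(camera_model('wrist'),(.6215,-.1598+.033,.006),st))"
```

```text
t: 30.25
ee_pos: [0.621, -0.1603, 0.1511]
orientation: [-179.9, 0.0, 90.1]
force: [-0.6, 0.0, -0.7]
finger_gap: 0.36
t: 30.55
ee_pos: [0.6209, -0.1592, 0.1528]
orientation: [-180.0, -0.0, 90.2]
force: [-1.0, 1.0, -1.5]
finger_gap: 0.365
t 30.6 pos [ 0.6211 -0.1594  0.153 ] rpy [-1.80e+02 -3.00e-02  9.02e+01] gap 0.359 q7 31.4
xyz [-0.0004  0.0004  0.097 ] turn 0.003
[275.15169271 169.61904179]
```

View pics/w21.png

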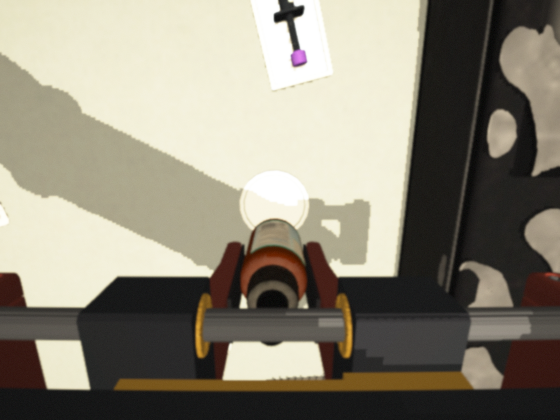

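```bash
python3 -m jog '{"fingers":[-1,-1,-1,-1,-1,-1,-1,-1],"xyz":[[0,0,0.02],[0,0,0.045],[0,0,0.065],[0,0,0.08],[0,0,0.089],[0,0,0.093],[0,0,0.095],[0,0,0.095]],"turn":[0,0,0,0,0,0,0,0]}'
python3 -c "
from h import *
st,im,d=wshot('pics/w22')
to(.6215,-.1598,.0562,90)
p=proj(camera_model('wrist'),(.6215,-.1598+.033,.006),st);print(p)
crop(im,180,150,380,300,4,'pics/w22c.png')"
```

```text
t: 31.4
ee_pos: [0.6219, -0.1601, 0.0583]
orientation: [180.0, 0.0, 90.2]
force: [-0.4, 0.3, -0.4]
finger_gap: 0.364
t 31.45 pos [ 0.6219 -0.1602  0.0585] rpy [1.7993e+02 1.0000e-02 9.0170e+01] gap 0.362 q7 35.3
xyz [ 0.0004 -0.0004  0.0023] turn 0.003
[274.16414394 187.60208197]
```

View pics/w22c.png

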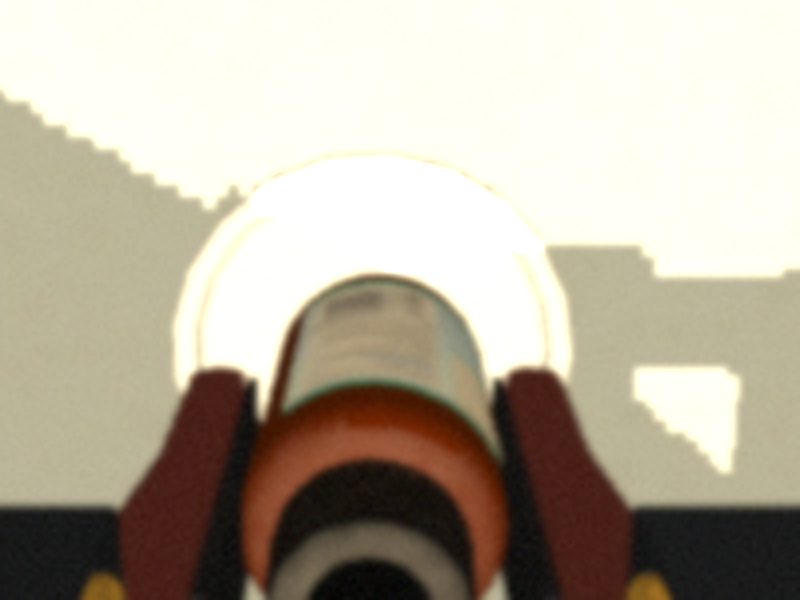

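Bottle centred over the round pad (pad spans 175–570 in the crop, bottle centre about 378). Lower 2 mm, release, lift.

```bash
python3 -m jog '{"fingers":[-1,-1,-1,0,0,0,0,0],"xyz":[[0,0,0.001],[0,0,0.0023],[0,0,0.0023],[0,0,0.0023],[0,0,0.0023],[0,0,0.0023],[0,0,0.0023],[0,0,0.0023]],"turn":[0,0,0,0,0,0,0,0]}'
python3 -m jog '{"fingers":[0,0,0,0,0,0,0,0],"xyz":[[0,0,-0.02],[0,0,-0.05],[0,0,-0.09],[0,0,-0.14],[0,0,-0.16],[0,0,-0.16],[0,0,-0.16],[0,0,-0.16]],"turn":[0,0,0,0,0,0,0,0]}'
python3 -m jog '{"fingers":[0,0,0,0,0,0,0,0],"xyz":[[-0.05,-0.05,0],[-0.1,-0.1,0],[-0.15,-0.15,0],[-0.17,-0.17,0],[-0.17,-0.17,0],[-0.17,-0.17,0],[-0.17,-0.17,0],[-0.17,-0.17,0]],"turn":[0,0,0,0,0,0,0,0]}'
python3 -c "
from h import *
st,im,d=wshot('pics/w23')
t,_=grab_frame('top');cv2.imwrite('pics/t23.png',t);crop(t,130,150,420,290,2.75,'pics/t23c.png')
s,_=grab_frame('side');crop(s,160,120,440,330,2.8,'pics/s23c.png')"
```

```text
t: 32.25
ee_pos: [0.6214, -0.16, 0.0554]
orientation: [-180.0, 0.0, 90.2]
force: [0.7, -0.2, -0.2]
finger_gap: 0.502
t: 33.05
ee_pos: [0.6206, -0.1594, 0.2139]
orientation: [-179.8, -0.0, 90.2]
force: [0.4, 0.5, -0.9]
finger_gap: 0.503
t: 33.85
ee_pos: [0.4527, -0.3292, 0.2146]
orientation: [-179.9, -0.1, 90.3]
force: [-0.1, 0.5, -1.2]
finger_gap: 0.504
```

View pics/t23c.png

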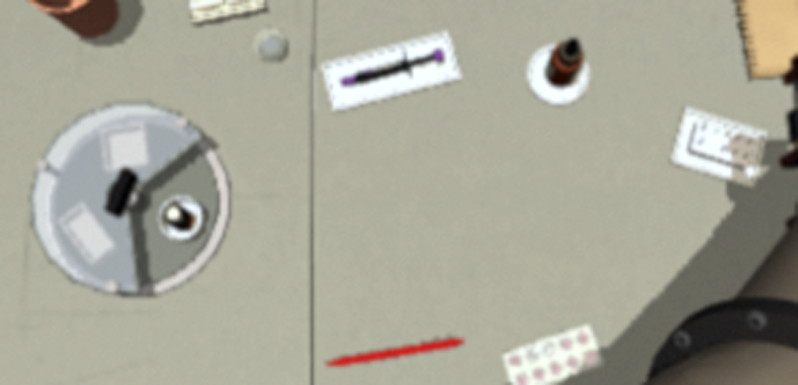

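View pics/s23c.png

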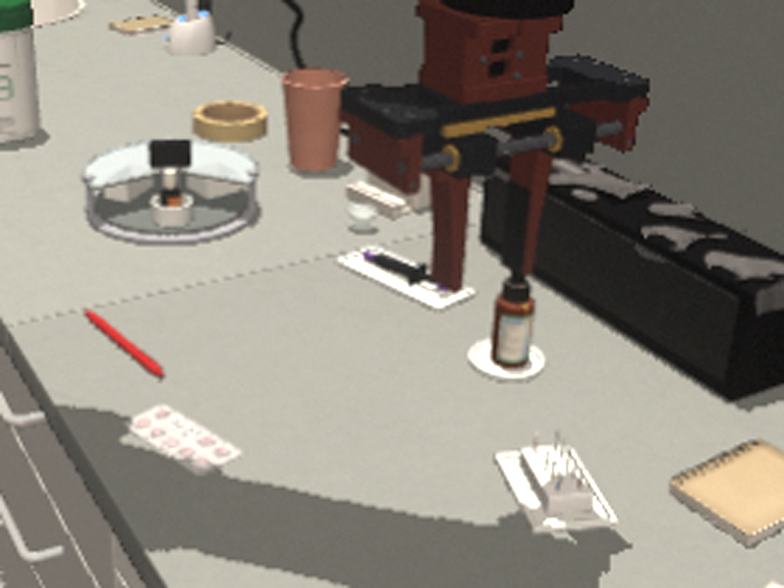

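View pics/w23.png

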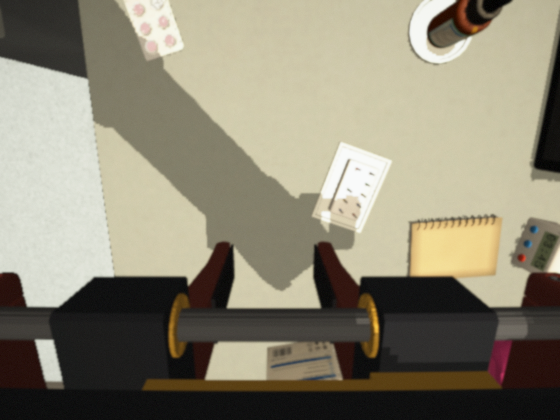

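```bash
python3 -c "
from h import *
c=camera_model('top')
f=lambda u,v,z:print(np.round(onz(c,130+u/2.75,150+v/2.75,z),4))
f(177,212,.07); f(182,218,.035)   # bond cap, bin rim
f(571,47,.105); f(559,74,.006)
f(343,81,.012); f(442,55,.012); f(391,70,.006)
"
```

```text
[0.4679 0.2231 0.07  ]
[0.4679 0.2256 0.035 ]
[ 0.6174 -0.1598  0.105 ]
[ 0.6209 -0.1621  0.006 ]
[0.6148 0.0659 0.012 ]
[ 0.6418 -0.0386  0.012 ]
[0.6279 0.0155 0.006 ]
```

```bash
python3 -c "
from rig import *
print(finish_job())"
```

```text
the job is handed in; nothing more can be done
None
```

The job is handed in at about 34 s of the 104 s allowed. I turned the carousel by its knob until the round bin was in the middle of the opening and stood the bond bottle in it. Then I placed the bur block on the short pad, the syringe on the long pad and the dropper bottle on the round pad.

Last checks, from pictures taken with the arm clear of everything:
- **Bond bottle:** upright in the round bin, about 2–3 mm from its centre. The bin looks central in the opening; I set its angle from the pictures to within about 3° and did not measure it again at the end.
- **Dropper bottle:** upright on the round pad, about 2–4 mm off centre.
- **Syringe:** lies on the long pad's floor, in line with it, about 2–3 mm off centre.
- **Bur block:** sits inside the short pad's lip, in line with it. I checked this by eye only, not by a final measurement, and the gripper's shadow fell on part of it.

One reading disagreed. The jaws closed to about 20 mm on the 23 mm bond bottle. The pictures showed it upright and within about 1 mm of the grasp centre, so I went on, and it stood properly in the bin after release. No final check failed. The hand-in reported no verdict.

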